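# Rebuild the tilting pivot of a microscope boom stand

### The job

Rebuild the pivot on the microscope stand: thread onto its leaning shaft first the steel bearing, then the brass spacer, then the white washer, each fully home against the one below it, and last push the red retaining cap over the shaft end until it sits on the washer. Leave the cap and the stack resting there, do not push the stand's knuckle out of its set angle, and do not shift or tip over the bottle, jar and mug.

Things in the scene. Friction and masses are not known exactly. Their poses are not given: they have to be found in the camera images.
- seat (a point): Centre of the upper face of the dark flange (30 mm diameter, 6 mm thick) at the foot of the bright steel shaft, where the stack starts. z runs up along the shaft, y is level, -x lies towards the side the shaft leans to. Shaft: 12 mm diameter, ends 47 mm above this face, the last 4 mm a cone down to 6 mm. Below the flange a 24 mm neck runs 36 mm down to the knuckle's pivot.
- head (a joint): Lean of the shaft from vertical, rad (0 upright), 0.42 to 0.72, its upper end roughly to the right (-y), where the parts lie. The knuckle is clamped by friction of about 8 N m: normal insertion forces do not move it. It is set at the start and must stay.
- column_top (a point): Top centre of the stand's steel column, an obstacle 202 mm high (24 mm diameter, 40 mm black collar at the top), 75 mm from the knuckle on the side away from the lean. The stand: grey base plate 150 x 120 mm, 12 mm high, with two cheeks round the knuckle, tops 66 mm above the bench, 82 mm over their bolt ends.
- bearing_center (a point): Steel ball bearing with black seals, a ring: outside diameter 40 mm, bore 16 mm, 12 mm high, 70 g. Origin at its centre, z along the bore. Lies flat on the bench.
- spacer_center (a point): Brass spacer sleeve: outside diameter 26 mm, bore 16 mm, 18 mm high, 50 g. Origin at its centre, z along the bore. Stands on its end on the bench.
- washer_center (a point): Thick white plastic washer: outside diameter 36 mm, bore 16 mm, 6 mm high, 20 g. Origin at its centre, z along the bore. Lies flat on the bench.
- cap_center (a point): Red ribbed retaining cap: outside diameter 32 mm, 28 mm high, closed top, blind 16 mm bore 18 mm deep open at the underside, 30 g. Origin at its centre, z from the mouth to the closed top. Stands mouth down on the bench.
- bottle_center (a point): Bystander: brown bottle, diameter 36 mm, 85 mm high, standing among the parts. Origin half-way up.
- jar_center (a point): Bystander: green jar with a black lid, diameter 44 mm, 50 mm high, standing among the parts. Origin half-way up.
- mug_center (a point): Bystander: blue mug, diameter 76 mm plus a handle, 85 mm high, left of the stand. Origin half-way up.
Mind the look-alikes: they are no part of the job. Of the things that look like the part that bears washer_center, the smallest one is meant.

How it is judged:
By the outcome, as a careful person would: the job done as asked, in the order asked, and still so for the second after the job is handed in, with the robot touching nothing.
It also fails if it takes over 72 s, if anything falls off the work surface, if the arm or the gripper's body presses on something with over 40 N, if the wrist force passes 120 N, or if a joint passes its speed limit or range.

### The arm

A 6-joint arm with a two-finger parallel gripper is mounted at the origin on the work surface. World frame = base frame: x ahead of the robot, y to its left, z up, the work surface at z = 0. Lengths are in m, angles in degrees, forces in N, time in s.
With the tool pointing down it reaches from about 0.325 to 0.875 m from the base axis. Payload 4.4 kg.
Tool frame: the origin (TCP) lies at the very end of the fingers, on their centre line; the grasp point (between the pads) lies 19 mm behind it; z points along the fingers, y is the direction in which the jaws open and shut (so a half turn about z gives the same grasp; the last joint's range is limited). The gripper opens to 85 mm and grips with 20 to 120 N. Pads are 22 mm wide; open, the fingers measure 114 mm over their backs; the gripper's body (76 mm by 85 mm) begins 54 mm behind the grasp point. The pads swing forward as they close: fully open they stand 13 mm farther back than shut.
Start: joints at [67.122, 11.837, 88.321, -0, 79.842, -8.623], TCP at [0.142, 0.557, 0.231] pointing down, gripper open.
Joint ranges: [-156.59, 156.59], [-49.26, 127.26], [12.9, 141.05], [-63.56, 243.56], [4.71, 150.69], [-161.64, 161.64]. Speed limits (degrees/s): [159.86, 159.86, 180, 180, 180, 180].

### API

Orientations are given as a 3x3 rotation matrix whose columns are the frame's x, y, z axes.
In Python, from cell import arm gives the robot as it stands.
- The arm moves only by the shell command python3 -m pendant 'ROWS' [OPENING] [FORCE]. ROWS is JSON, a list that holds one entry, the list of rows, each a list of 4 numbers: the shift along the world's x, y, z in cm, then the turn about the world's z in rad. A call has 1 to 12 rows; each row is the pose to reach, as a shift and turn from the pose measured when the call began; what a row does not reach only later rows make up. A row lasts 1/10 s, in which the tool goes at most 50 mm and 8.59 degrees, less where a joint would pass 70% of its speed; a pose out of reach is approached as far as the arm can. A call with a gripper value outside its range is refused whole. OPENING is the closure, from -1 (fully open) to 1 (shut), so that 0 is half open, set as the call begins (- or left out, the last holds). The fingers move at their own pace and stop on an object; FORCE is the grip in N (left out, the last holds). Time passes only in rows, so rows that repeat a pose let the fingers close. It gives the time, the measured TCP pose, the force and the opening at its end, in the units of the state.
- arm.read_state(): the state, without advancing time (a new reading comes with each control period).
- arm.snapshot(name): name is "scene" or "top"; returns a dict with "frame" (400x640x3 uint8, blue, green, red), "fx", "fy", "cx", "cy" (pixels), "eye" and "attitude" of the camera in the world. Camera axes: x right, y up, looking along -z (the intrinsics and any distortion apply to the point x, -y, -z); pixel columns grow to the right and rows downward; lengths in m; the calibration is good to about 2 mm. A picture is of the moment at which its call begins. There is no depth.
- arm.close_job(): hands the job in, once; it reports no verdict.
Trained networks look in a picture, given as the dict that the camera call returned (one of the last four; its "shot" number tells which), for a name from the list of things; names that differ only in an ending like _2 or _b are one class to them, and where a whole thing is asked for, a point or a joint stands for the part that bears it (a point fixed in the world has none). Each returns a list of dicts, best first, with "score" (0 to 1); they miss things now and then, are a little off and sometimes report something else, mostly with a low value. They report only what shows in the picture. A call takes as long as a camera call. They do not tell look-alikes from the thing itself.
- arm.find_in(picture, thing): "pixel" ([row, column] in pixels, amid what is visible of it).
- arm.cut_out(picture, thing): "mask" (400x640 bool, what is visible of it) and "pixel" ([row, column] in pixels, amid what is visible of it).
- arm.mark_of(picture, thing): "pixel" ([row, column] in pixels: a listed point, or the origin of a listed thing).
The state is a dict: "time": time; "q": joint angles; "dq": joint speeds; "tau": joint torques, N m; "tool_pos": TCP position; "tool_rot": TCP orientation; "contact_force": force on the tool from outside, world axes, zero at the start; "wrist_torque": the same for the moment, N m; "opening": opening from 0.0 (shut) to 1.0 (fully open).
Only numpy, scipy, OpenCV 4.12 (cv2) and the standard library are available. Lean on these libraries where they do the work, as an engineer would, in place of code of your own. Each camera call takes 0.05 s, during which the arm holds its last target.

## Working session

There is one attempt and no reset: what is moved stays moved. The work goes in short steps, Python scripts to look and compute and a shell command to move; the robot and the scene stay as the last step left them, time stands still between calls to the robot, and variables do not carry over. Pictures are saved under pics/ and viewed, and the job is handed in when it is done.

```bash
ls -la; mkdir -p pics; cat > h.py <<'E'
import numpy as np, cv2
from cell import arm
def ray(s,px):
    r,c=px
    d=np.array([(c-s['cx'])/s['fx'],-(r-s['cy'])/s['fy'],-1.0])
    return np.array(s['eye']),np.array(s['attitude'])@d
def at_z(s,px,z):
    e,d=ray(s,px); t=(z-e[2])/d[2]; return e+t*d
def proj(s,P):
    p=np.array(s['attitude']).T@(np.array(P)-np.array(s['eye']))
    return np.array([s['cy']-s['fy']*p[1]/-p[2]*1.0, s['cx']+s['fx']*p[0]/-p[2]])
def tri(s1,p1,s2,p2):
    e1,d1=ray(s1,p1);e2,d2=ray(s2,p2)
    d1/=np.linalg.norm(d1);d2/=np.linalg.norm(d2)
    A=np.stack([d1,-d2],1);t=np.linalg.lstsq(A,e2-e1,rcond=None)[0]
    a=e1+t[0]*d1;b=e2+t[1]*d2
    return (a+b)/2,np.linalg.norm(a-b)
E
python3 - <<'E'
from h import *
np.set_printoptions(precision=4,suppress=True)
S={}
for n in ("scene","top"):
    s=arm.snapshot(n);S[n]=s
    cv2.imwrite(f"pics/{n}0.png",s['frame'])
    print(n,{k:v for k,v in s.items() if k!='frame'})
for t in ["seat","head","column_top","bearing_center","spacer_center","washer_center","cap_center","bottle_center","jar_center","mug_center"]:
    for n in S:
        try: print(t,n,[(np.round(d['pixel'],1).tolist(),round(d['score'],2)) for d in arm.mark_of(S[n],t)])
        except Exception as e: print(t,n,e)
st=arm.read_state()
print(st)
E
```

```text
total 12
drwxr-xr-x  3 agent agent 4096 Dec  7 14:47 .
drwxr-xr-x 23 root  root  4096 Dec  7 14:47 ..
drwxr-xr-x  2 agent agent 4096 Dec  7 14:47 pics
scene {'fx': 376.3527374805376, 'fy': 376.3527374805376, 'cx': 315.2093906575058, 'cy': 201.56960915748476, 'eye': array([ 0.8312, -0.6103,  0.8898]), 'attitude': array([[ 0.8788, -0.3259,  0.3485],
       [ 0.4768,  0.6271, -0.616 ],
       [-0.0178,  0.7075,  0.7065]]), 'shot': 1}
top {'fx': 361.27831221427215, 'fy': 361.27831221427215, 'cx': 323.3036355062513, 'cy': 197.15215579882806, 'eye': array([0.3662, 0.0284, 1.0633]), 'attitude': array([[-0.0299,  0.991 , -0.1304],
       [-0.9995, -0.028 ,  0.0165],
       [ 0.0127,  0.1309,  0.9913]]), 'shot': 2}
seat scene [([216.7, 375.3], 0.8)]
seat top [([158.7, 280.6], 0.83)]
head scene it knows: bearing_center, bottle_center, cap_center, column_top, jar_center, mug_center, seat, spacer_center, washer_center
head top it knows: bearing_center, bottle_center, cap_center, column_top, jar_center, mug_center, seat, spacer_center, washer_center
column_top scene [([182.4, 341.0], 0.83)]
colum
[... 580 characters left out ...]
ene [([353.7, 281.4], 0.68)]
jar_center top [([169.3, 440.4], 0.68)]
mug_center scene [([162.9, 340.0], 0.96), ([212.9, 372.5], 0.53)]
mug_center top [([237.1, 203.1], 0.7)]
{'time': 1.0, 'q': array([67.1218, 11.8373, 88.3226, -0.001 , 79.8415, -8.6241]), 'dq': array([ 0.1161, -0.0125, -0.0048,  0.0519, -0.0253, -0.0518]), 'tau': array([ -0.0003, -38.3067, -29.1973,  -0.0004,   0.001 ,   0.    ]), 'tool_pos': array([0.1416, 0.5573, 0.2313]), 'tool_rot': array([[-0.9692,  0.2462,  0.    ],
       [ 0.2462,  0.9692, -0.    ],
       [-0.    , -0.    , -1.    ]]), 'contact_force': array([0.2384, 0.2545, 0.0139]), 'wrist_torque': array([ 0.0046, -0.0155, -0.0107]), 'opening': 1.0009044623340342}
```

View pics/scene0.png

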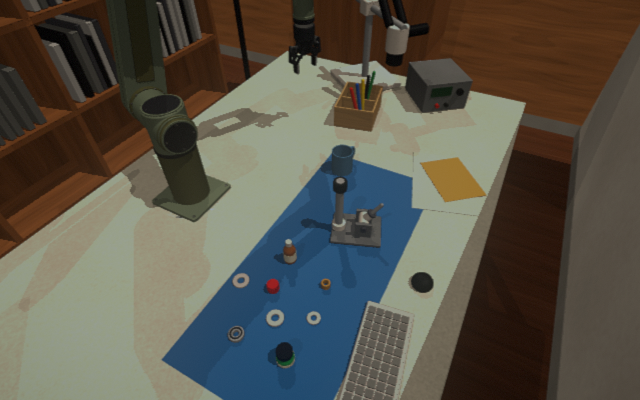

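View pics/top0.png

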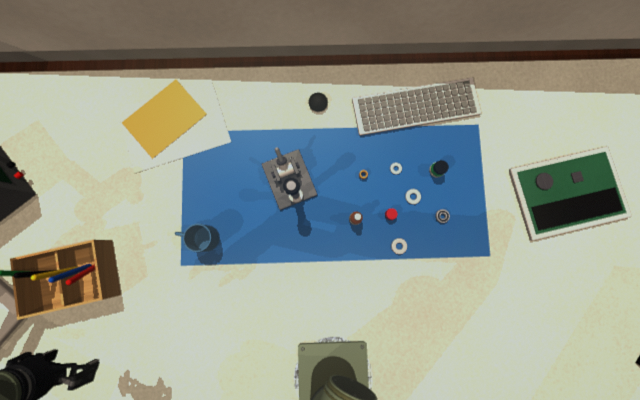

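```bash
python3 - <<'E'
import cv2
a=cv2.imread('pics/scene0.png')[190:390,190:450];b=cv2.imread('pics/top0.png')[120:290,230:480]
cv2.imwrite('pics/sc_crop.png',cv2.resize(a,None,fx=3,fy=3,interpolation=2))
cv2.imwrite('pics/top_crop.png',cv2.resize(b,None,fx=3.2,fy=3.2,interpolation=2))
E
```

```text
(no output)
```

View pics/sc_crop.png

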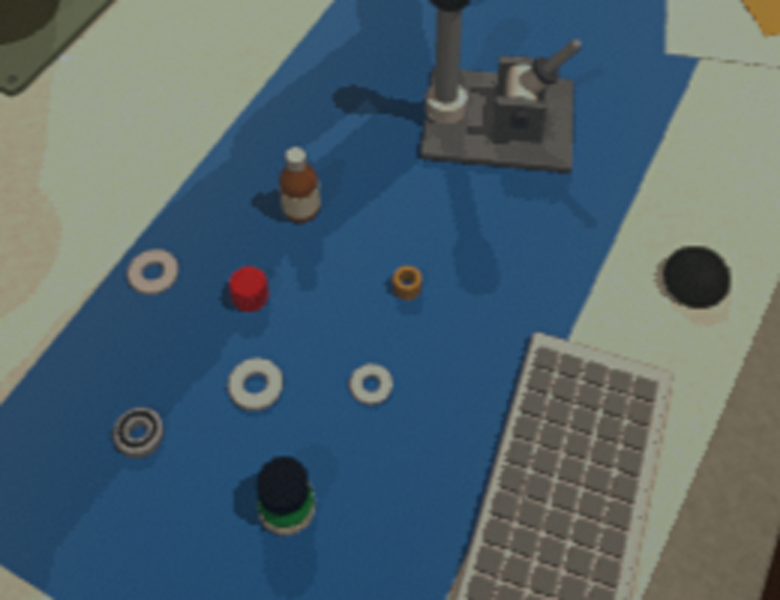

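View pics/top_crop.png

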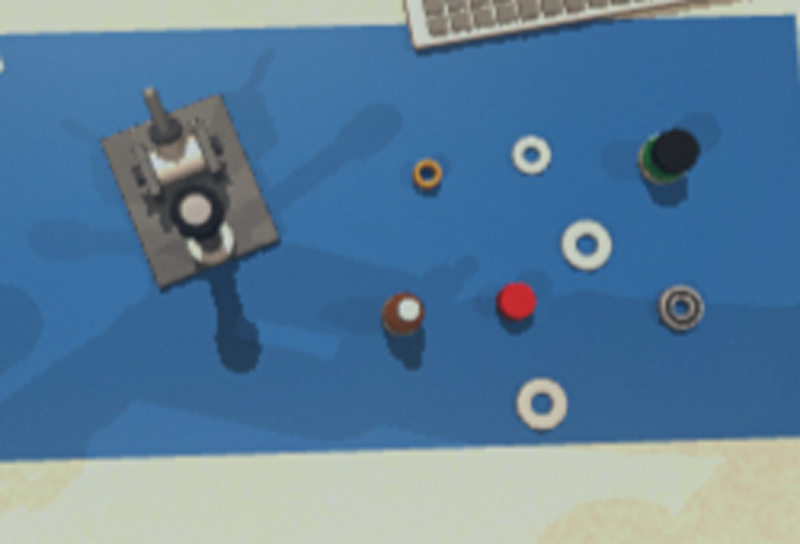

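```bash
python3 - <<'E'
import cv2
a=cv2.imread('pics/scene0.png')[165:250,315:395];b=cv2.imread('pics/top0.png')[140:215,255:325]
a=cv2.resize(a,None,fx=7,fy=7,interpolation=cv2.INTER_CUBIC);b=cv2.resize(b,None,fx=7,fy=7,interpolation=cv2.INTER_CUBIC)
cv2.imwrite('pics/sc_st.png',cv2.convertScaleAbs(a,alpha=1.5));cv2.imwrite('pics/top_st.png',cv2.convertScaleAbs(b,alpha=1.5))
import numpy as np
t=cv2.imread('pics/top0.png');s=cv2.imread('pics/scene0.png')
A=cv2.resize(t[155:260,350:460],None,fx=5,fy=5,interpolation=2)
cv2.imwrite('pics/parts.png',cv2.convertScaleAbs(A,alpha=1.4))
E
python3 - <<'E'
from h import *
s=cv2.imread('pics/top0.png')
print(s.shape)
E
```

```text
(400, 640, 3)
```

View pics/sc_st.png

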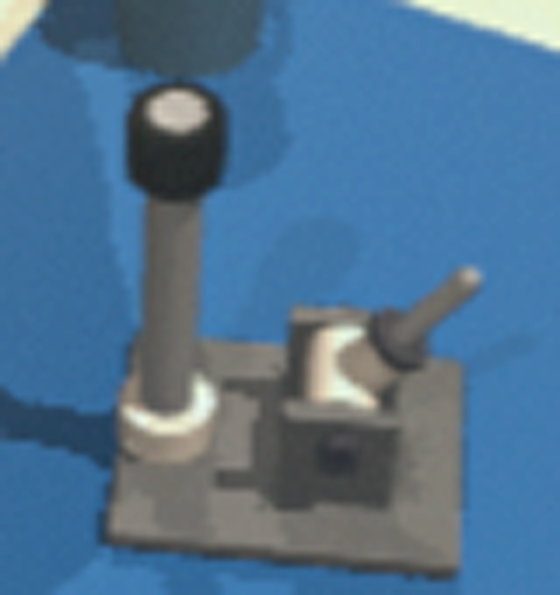

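View pics/top_st.png

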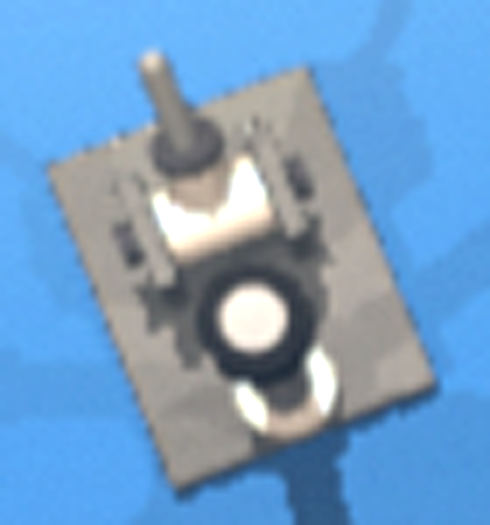

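View pics/parts.png

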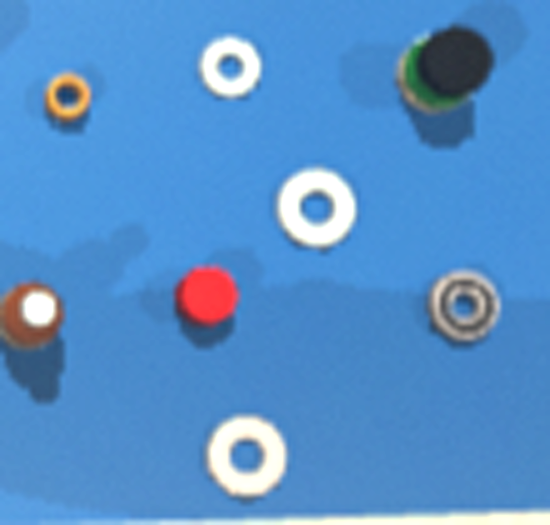

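```bash
python3 - <<'E'
from h import *
import json
np.set_printoptions(precision=4,suppress=True)
sh={}
class A:pass
S={}
for n in ("scene","top"):
    s=arm.snapshot(n);S[n]={k:(v.tolist() if hasattr(v,'tolist') else v) for k,v in s.items() if k not in('frame',)}
json.dump(S,open('cam.json','w'))
sc,tp=S['scene'],S['top']
tip=tri(sc,(204.2,382.1),tp,(148.1,276.9)); print('tip',tip)
seat=tri(sc,(216.7,375.3),tp,(158.7,280.6)); print('seat',seat)
col=tri(sc,(180.4,340.4),tp,(185.4,291.3)); print('col',col)
d=tip[0]-seat[0];print('axis',d,np.linalg.norm(d),'lean',np.arccos(d[2]/np.linalg.norm(d)),'az',np.degrees(np.arctan2(d[1],d[0])))
e=seat[0]-col[0];print('az col->seat',np.degrees(np.arctan2(e[1],e[0])),np.hypot(*e[:2]))
e=tip[0]-col[0];print('az col->tip',np.degrees(np.arctan2(e[1],e[0])),np.hypot(*e[:2]))
# plate corners top cam (z=.012)
for c in [(50,170),(303,70),(437,388),(178,492)]:
    print('corner',at_z(tp,(140+c[1]/7,255+c[0]/7),.012))
for nm,pt,ps,z in [('bearing',(216.2,442.8),(190+432/3,190+138/3),.012),('spacer',(174.4,363.8),(190+275/3,190+407/3),.018),('washer',(168.6,396.2),(190+383/3,190+371/3),.006),('cap',(214.2,391.4),None,.028),('bottle',(120+310/3.2,230+408/3.2),(190+153/3,190+296/3),.085),('jar',(120+153/3.2,230+675/3.2),None,.05)]:
    print(nm,at_z(tp,pt,z),at_z(sc,ps,z) if ps else '')
print(arm.read_state()['time'])
E
```

```text
tip (array([0.6265, 0.1334, 0.1251]), np.float64(0.0037052697888193794))
seat (array([0.6119, 0.1302, 0.0684]), np.float64(0.005438432768011626))
col (array([0.5122, 0.0917, 0.2019]), np.float64(0.004573860310008625))
axis [0.0145 0.0032 0.0567] 0.058646393605413544 lean 0.25648941542356585 az 12.522036568840832
az col->seat 21.102981971087477 0.10686609140210991
az col->tip 20.056942754447643 0.12159760599309916
corner [0.6079 0.1892 0.012 ]
corner [0.6485 0.0813 0.012 ]
corner [0.5101 0.028  0.012 ]
corner [0.4694 0.1371 0.012 ]
bearing [ 0.4384 -0.3371  0.012 ] [ 0.4449 -0.3382  0.012 ]
spacer [ 0.568  -0.1103  0.018 ] [ 0.5722 -0.1063  0.018 ]
washer [ 0.5853 -0.2097  0.006 ] [ 0.5907 -0.2083  0.006 ]
cap [ 0.4474 -0.1834  0.028 ] 
bottle [ 0.4383 -0.0791  0.085 ] [ 0.4426 -0.0768  0.085 ]
jar [ 0.5749 -0.3288  0.05  ] 
1.1
```

```bash
cat > fit.py <<'E'
from h import *
import json
from scipy.optimize import least_squares
from scipy.spatial.transform import Rotation as R
np.set_printoptions(precision=4,suppress=True)
S=json.load(open('cam.json'));sc,tp=S['scene'],S['top']
def pr(s,P,o):
    s2=dict(s);s2['eye']=np.array(s['eye'])+o[:3];s2['attitude']=R.from_rotvec(o[3:]).as_matrix()@np.array(s['attitude'])
    return proj(s2,P)
C=lambda x,y:(165+y/7,315+x/7); T=lambda x,y:(140+y/7,255+x/7)
parts=[((216.2,442.8),(334,236),.012),((174.4,363.8),(281.7,325.7),.018),((168.6,396.2),(317.7,313.7),.006),((196.4,413.4),(190+384/3,190+255.5/3),.008),((246.3,399.4),(190+271.5/3,190+153/3),.008),((120+310/3.2,230+408/3.2),(241,288.7),.085)]
def model(p):
    x,y,az,th,zp=p[:5]
    h=np.array([np.cos(az),np.sin(az),0]);u=np.sin(th)*h+np.cos(th)*np.array([0,0,1])
    piv=np.array([x,y,zp])+.075*h
    return h,u,piv
def res(p):
    os,ot=p[5:11],p[11:17]
    h,u,piv=model(p);col=np.array([p[0],p[1],.202])
    r=[]
    r+=list(pr(sc,piv+.083*u,os)-(204.2,382.1));r+=list(pr(tp,piv+.083*u,ot)-(148.1,276.9))
    r+=list(pr(sc,col,os)-(180.4,340.4));r+=list(pr(tp,col,ot)-(185.4,291.3))
    # axis direction: point on axis ~ 10mm above seat, perpendicular distance only
    for cam,o,tp_,bp in((sc,os,(204.2,382.1),C(398,338)),(tp,ot,(148.1,276.9),T(186,137))):
        a=pr(cam,piv+.083*u,o);b=pr(cam,piv+.036*u,o);d=(b-a)/np.linalg.norm(b-a)
        v=np.array(bp)-a; r.append(d[0]*v[1]-d[1]*v[0])
    # flange centre (mid thickness)
    f=piv+.033*u
    r+=list((pr(sc,f,os)-C(398,342))/2);r+=list((pr(tp,f,ot)-T(187,147))/2)
    # plate corners, top
    pc=np.array([(50,170),(303,70),(437,388),(178,492)])
    for c,(i,j) in zip(pc,((1,1),(1,-1),(-1,-1),(-1,1))):
        pass
    e=np.array([p[0],p[1]]); 
    r.append((p[2]-np.radians(20.8))/.01)
    for k,(a,b,z) in enumerate(parts):
        P=np.array([p[17+2*k],p[18+2*k],z])
        r+=list((pr(tp,P,ot)-a));r+=list((pr(sc,P,os)-b))
    r=[v/.5 for v in r]
    r+=list(p[5:8]/.002)+list(p[8:11]/.002)+list(p[11:14]/.002)+list(p[14:17]/.002)
    return np.array(r)
if __name__=='__main__':
    p0=np.concatenate([[.512,.092,.363,.59,.05],np.zeros(12),[.44,-.337,.57,-.11,.587,-.209,.52,-.26,.35,-.21,.44,-.078]])
    f=least_squares(res,p0);p=f.x
    print('cost',f.cost,'base',p[:5],'az deg',np.degrees(p[2]));print('os',p[5:11],'ot',p[11:17])
    h,u,piv=model(p);print('piv',piv,'seat',piv+.036*u,'tip',piv+.083*u,'u',u)
    print('parts',p[17:].reshape(-1,2))
    print(np.round(res(p)*.5,1)[:24])
    cov=np.linalg.inv(f.jac.T@f.jac);print('sd',np.sqrt(np.diag(cov))[:5],np.sqrt(np.diag(cov))[17:])
    np.save('p.npy',p)
E
python3 fit.py
```

```text
cost 4.847938587863157 base [0.5132 0.0903 0.3613 0.5936 0.0559] az deg 20.69992236992975
os [-0.0013 -0.0002 -0.0007 -0.0009  0.0014 -0.0002] ot [ 0.0013  0.0002  0.0005 -0.0003 -0.0012  0.0014]
piv [0.5834 0.1168 0.0559] seat [0.6022 0.1239 0.0857] tip [0.6268 0.1332 0.1247] u [0.5233 0.1977 0.8289]
parts [[ 0.4421 -0.3385]
 [ 0.5706 -0.1091]
 [ 0.5885 -0.2097]
 [ 0.503  -0.2564]
 [ 0.3585 -0.2064]
 [ 0.4409 -0.0787]]
[ 0.1  0.3  0.2 -0.2  0.4  0.1 -0.2  0.1  0.2  0.2 -0.2 -0.3  0.2  0.2
 -0.2 -0.2  0.4 -0.4  0.   0.1 -0.4  0.4 -0.1 -0.1]
sd [0.0021 0.0022 0.0047 0.0206 0.002 ] [0.0023 0.0022 0.0023 0.0023 0.0023 0.0022 0.0023 0.0022 0.0024 0.0023
 0.0023 0.0023]
```

Candidates:
- **White washers (top image):** (169,396), about 12 px across; (196,413) and (246,399), about 15.6 px across. I pick (169,396), the smallest.
- **Bearing:** (216,443), the only one.
- **Spacer:** (174,364), the only brass ring.
- **Cap:** (214,391), the only red one.

The close crop confirms these. The shaft leans about 34° towards azimuth 20.7°.

```bash
python3 -m pendant '[[[3.4,-3.4,1,0.12],[6.9,-6.9,2,0.24],[10.4,-10.4,2,0.36],[13.8,-13.8,2,0.48],[17.3,-17.3,2,0.61],[20.8,-20.7,2,0.61],[22.2,-25.1,2,0.61],[23.5,-29.4,2,0.61],[24.9,-33.8,2,0.61],[26.3,-38.2,2,0.61],[27.7,-42.6,2,0.61],[29,-46.9,2,0.61]]]' -1
```

```text
time: 2.3
tool_pos: [0.432, 0.0864, 0.2517]
tool_rot: [[-0.936, -0.353, 0.001], [-0.353, 0.936, 0.0], [-0.001, -0.0, -1.0]]
contact_force: [1.3, 0.9, 0.5]
opening: 1.0
```

```bash
python3 -m pendant '[[[0.1,-4.7,0,0],[0.2,-9.4,0,0],[0.3,-14.1,0,0],[0.4,-18.8,0,0],[0.5,-23.5,0,0],[0.6,-28.2,-2,0],[0.8,-32.5,-4.5,0],[0.9,-36.5,-7.5,0],[1,-40,-11,0],[1,-42.5,-15,0],[1,-42.5,-18,0],[1,-42.5,-18,0]]]' -1
cat > snap.py <<'E'
import sys
from h import *
n=sys.argv[1];r0,r1,c0,c1=map(int,sys.argv[2:6]);k=float(sys.argv[6])
ims=[]
s=arm.snapshot(n)
cv2.imwrite('pics/'+sys.argv[7],cv2.convertScaleAbs(cv2.resize(s['frame'][r0:r1,c0:c1],None,fx=k,fy=k,interpolation=2),alpha=1.4))
E
python3 snap.py top 150 280 370 510 5 b1.png; python3 snap.py scene 270 370 180 300 6 b2.png
```

```text
time: 3.5
tool_pos: [0.4384, -0.3361, 0.0665]
tool_rot: [[-0.936, -0.352, -0.007], [-0.352, 0.936, 0.008], [0.003, 0.01, -1.0]]
contact_force: [0.1, 1.8, -0.6]
opening: 0.999
```

View pics/b1.png

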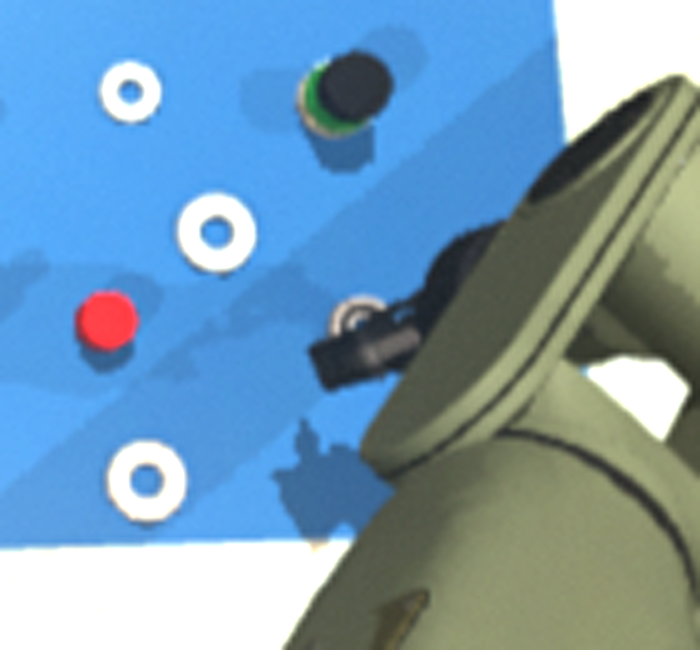

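View pics/b2.png

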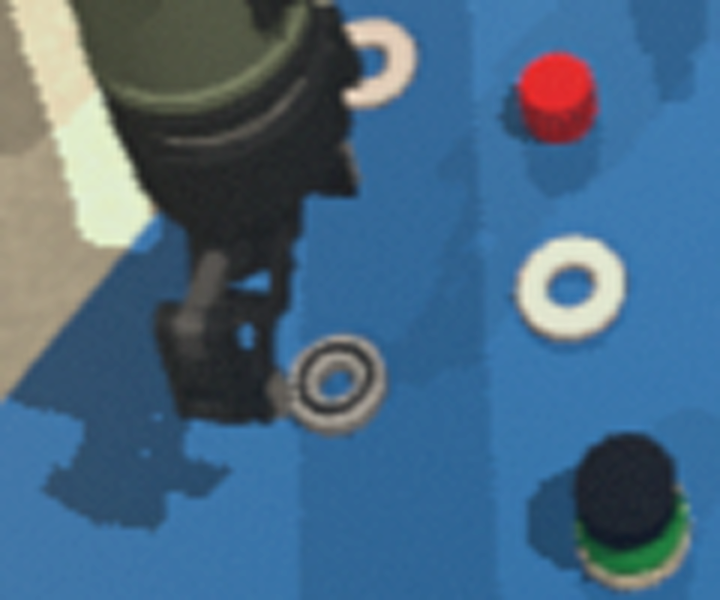

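```bash
python3 -m pendant '[[[0.3,-0.2,-2,0],[0.3,-0.2,-4,0],[0.3,-0.2,-5.5,0],[0.3,-0.2,-6.2,0],[0.3,-0.2,-6.2,0],[0.3,-0.2,-6.2,0],[0.3,-0.2,-6.2,0]]]' -1
python3 snap.py scene 270 370 180 300 6 b3.png
```

```text
time: 4.3
tool_pos: [0.4456, -0.3409, 0.0107]
tool_rot: [[-0.935, -0.353, 0.002], [-0.353, 0.935, -0.0], [-0.002, -0.001, -1.0]]
contact_force: [0.2, 0.7, 0.4]
opening: 1.001
```

View pics/b3.png

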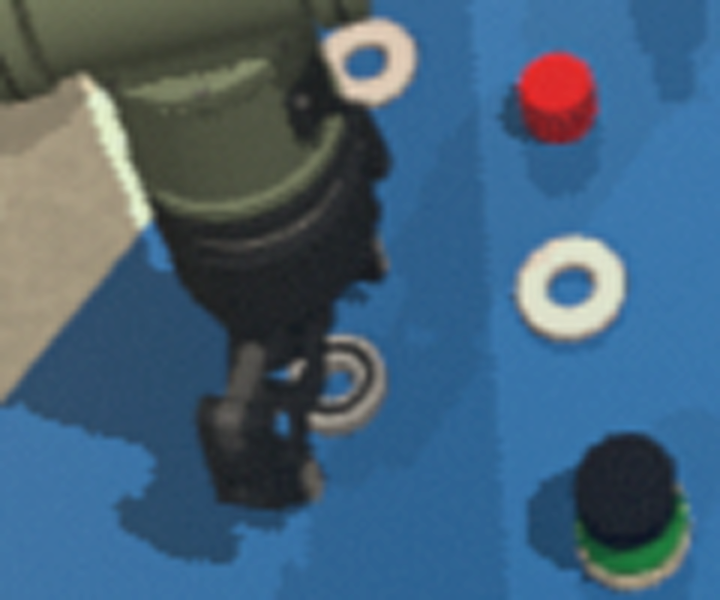

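```bash
python3 -c "
from cell import arm
s=arm.read_state();print(s['dq'],s['tool_pos'])"; python3 -m pendant '[[[-0.3,0.2,-0.6,0],[-0.3,0.2,-0.9,0],[-0.3,0.2,-0.9,0],[-0.3,0.2,-0.9,0]]]' -1
```

```text
[-0.15570307  0.22356389  0.10638646  0.0324961  -0.00290338 -0.06617165] [ 0.44546937 -0.34084852  0.01065388]
time: 4.75
tool_pos: [0.4423, -0.3387, 0.0014]
tool_rot: [[-0.936, -0.353, 0.001], [-0.353, 0.936, 0.0], [-0.001, -0.0, -1.0]]
contact_force: [-0.1, 0.2, 0.1]
opening: 1.002
```

```bash
python3 -m pendant '[[[0,0,0,0],[0,0,0,0],[0,0,0,0],[0,0,0,0],[0,0,0,0],[0,0,0,0]]]' 1 25
python3 snap.py scene 270 370 180 300 6 b4.png
```

```text
time: 5.35
tool_pos: [0.4425, -0.3389, 0.0017]
tool_rot: [[-0.935, -0.353, 0.002], [-0.353, 0.935, -0.0], [-0.002, -0.001, -1.0]]
contact_force: [0.4, 0.2, 2.4]
opening: 0.454
```

View pics/b4.png

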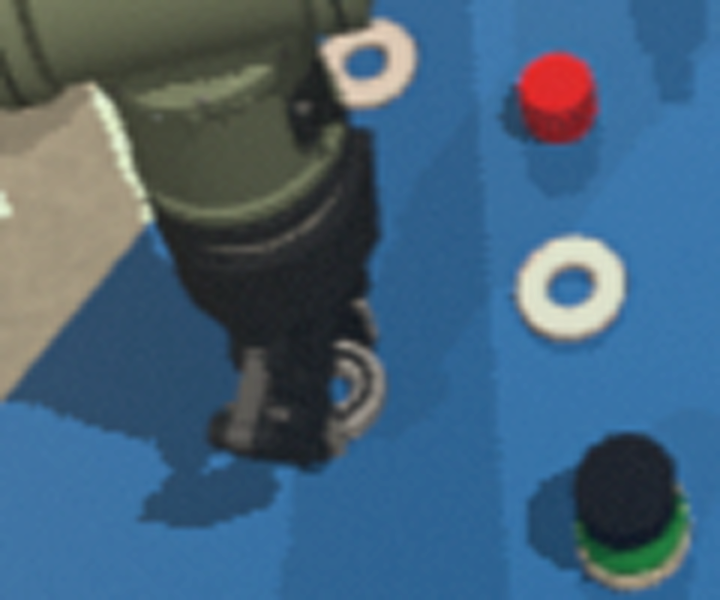

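```bash
python3 -m pendant '[[[0,0,3,0],[0,0,7,0],[1,2,11,0],[3,6,15,0],[5,10.2,18,0],[7.5,14.3,19,0],[10,18.4,19,0],[12.5,22.5,19,0],[15,26.6,19,0],[17,31,19,0],[18.4,35.5,19,0],[18.4,40,19,0]]]' 1
python3 snap.py scene 100 300 280 440 4 c1.png;python3 snap.py top 100 280 240 400 4 c2.png
```

```text
time: 6.6
tool_pos: [0.6277, 0.0631, 0.191]
tool_rot: [[-0.935, -0.353, 0.002], [-0.353, 0.935, -0.0], [-0.002, -0.001, -1.0]]
contact_force: [0.8, 0.1, -1.5]
opening: 0.452
```

View pics/c1.png

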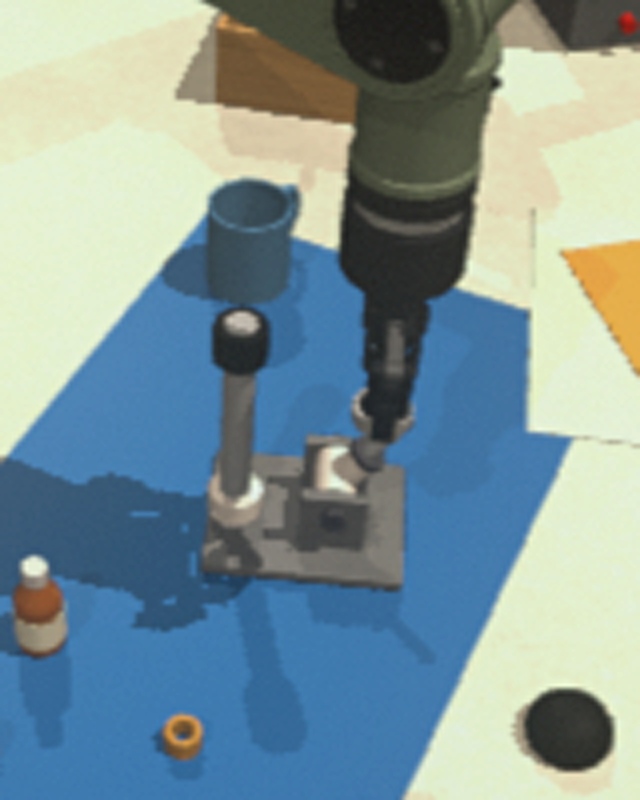

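View pics/c2.png

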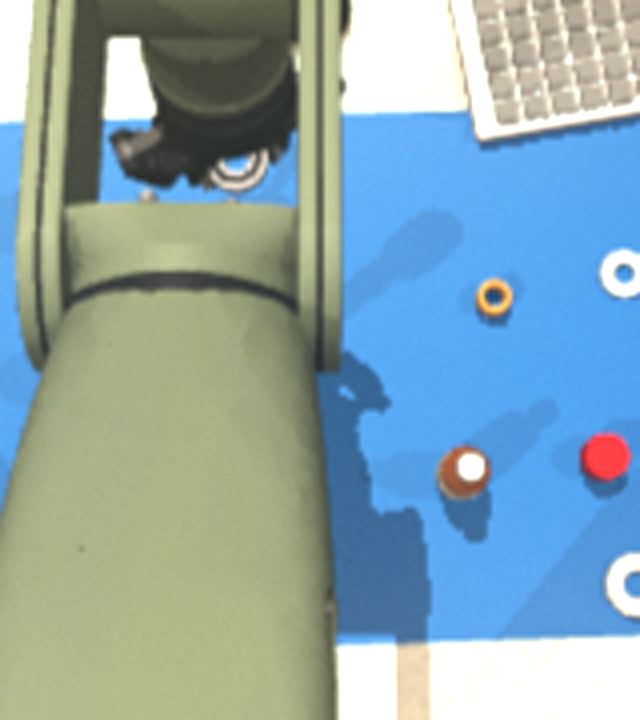

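```bash
cat > chk.py <<'E'
from fit import *
p=np.load('p.npy');os,ot=p[5:11],p[11:17]
st=arm.read_state();t=st['tool_pos'];print(t)
E
python3 - <<'E'
from chk import *
for z in (.189,.201): print(z,pr(tp,[t[0],t[1],z],ot),pr(sc,[t[0],t[1],z],os))
P=[t[0],t[1],.201]
# outline extents
a=np.linspace(0,6.28,60)
for nm,c,o in(('top',tp,ot),('sc',sc,os)):
    for z in(.189,.201):
        q=np.array([pr(c,[t[0]+.02*np.cos(x),t[1]+.02*np.sin(x),z],o) for x in a]);print(nm,z,q.min(0),q.max(0))
E
```

```text
[0.6258 0.0676 0.1907]
0.189 [141.2334 300.1367] [202.8059 375.4481]
0.201 [139.8404 299.8901] [199.5394 375.8818]
top 0.189 [133.468  292.1111] [149.0428 308.1646]
top 0.201 [131.9755 291.7569] [147.7505 308.0255]
sc 0.189 [197.456  367.7457] [208.3118 383.1727]
sc 0.201 [194.1903 368.1116] [205.0459 383.675 ]
```

```bash
python3 -m pendant '[[[0,3,-1,0],[0,5,-3,0],[0,6.5,-5,0],[0,6.5,-5.2,0],[0,6.5,-5.2,0],[0,6.5,-5.2,0]]]' 1
python3 snap.py scene 150 250 320 430 7 d1.png;python3 snap.py top 110 200 240 340 7 d2.png; python3 - <<'E'
from chk import *
h,u,piv=model(p)
a=np.linspace(0,6.28,60)
for nm,c,o,r0,c0 in(('top',tp,ot,110,240),('sc',sc,os,150,320)):
    print(nm,'tip',(pr(c,piv+.083*u,o)-(r0,c0))*7)
    for z in(t[2]-.0017,t[2]+.0103):
        q=np.array([pr(c,[t[0]+.02*np.cos(x),t[1]+.02*np.sin(x),z],o) for x in a]);print(nm,z,(q.min(0)-(r0,c0))*7,(q.max(0)-(r0,c0))*7)
E
```

```text
time: 7.3
tool_pos: [0.6266, 0.1314, 0.1397]
tool_rot: [[-0.933, -0.359, 0.002], [-0.359, 0.933, 0.002], [-0.002, 0.001, -1.0]]
contact_force: [1.0, -0.0, -0.4]
opening: 0.451
[0.627  0.1314 0.1403]
top tip [268.3965 257.1371]
top 0.1385531972741452 [206.3039 204.2967] [309.9092 310.9739]
top 0.1505531972741452 [196.9338 199.9105] [301.804  307.9435]
sc tip [380.4156 436.7583]
sc 0.1385531972741452 [324.3937 389.0286] [394.7493 489.6429]
sc 0.1505531972741452 [303.0732 391.8509] [373.4227 493.2933]
```

View pics/d1.png

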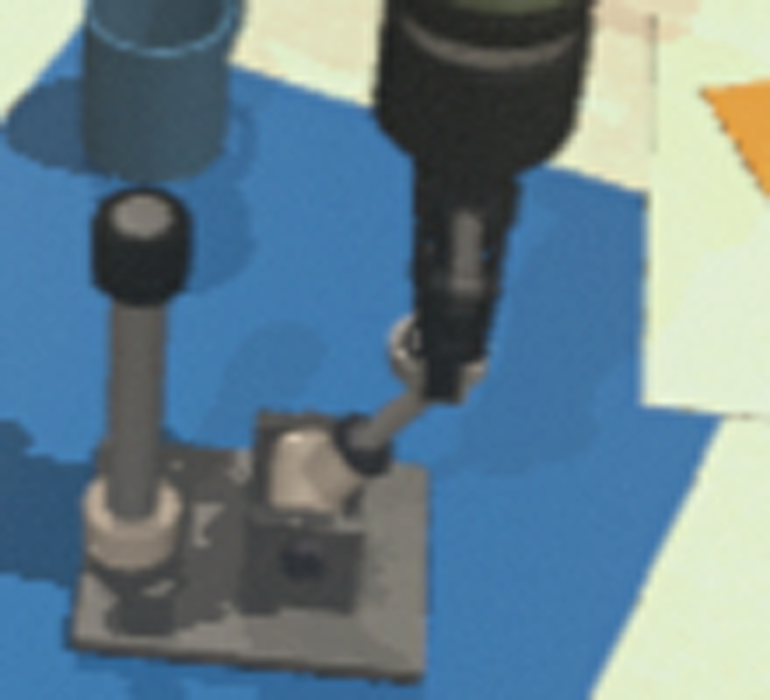

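View pics/d2.png

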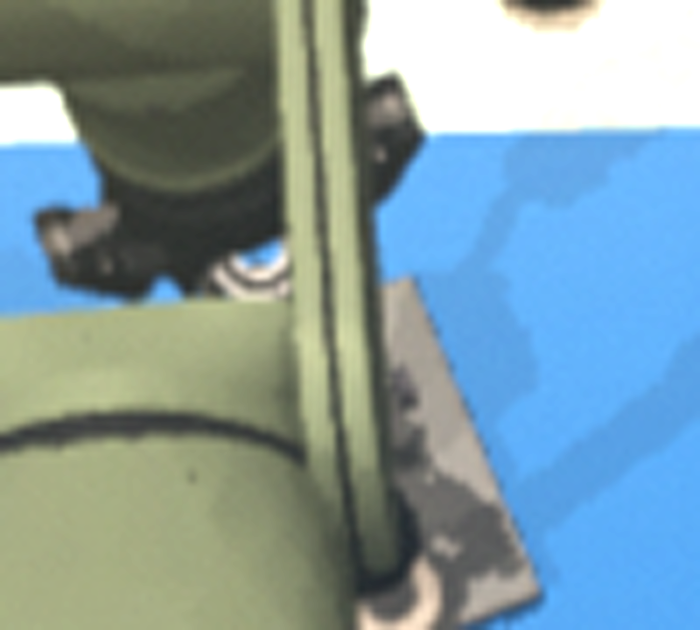

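```bash
python3 -m pendant '[[[-0.1,0.16,-0.7,0],[-0.1,0.16,-1.2,0],[-0.15,0.14,-1.5,0],[-0.22,0.1,-1.7,0],[-0.25,0.1,-1.8,0],[-0.25,0.1,-1.8,0]]]' 1
python3 snap.py scene 150 250 320 430 7 d3.png;python3 snap.py top 110 200 240 340 7 d4.png
```

```text
time: 8.0
tool_pos: [0.6242, 0.1326, 0.1219]
tool_rot: [[-0.933, -0.359, 0.002], [-0.359, 0.933, 0.003], [-0.003, 0.002, -1.0]]
contact_force: [-1.0, 0.9, -1.7]
opening: 0.447
```

View pics/d3.png

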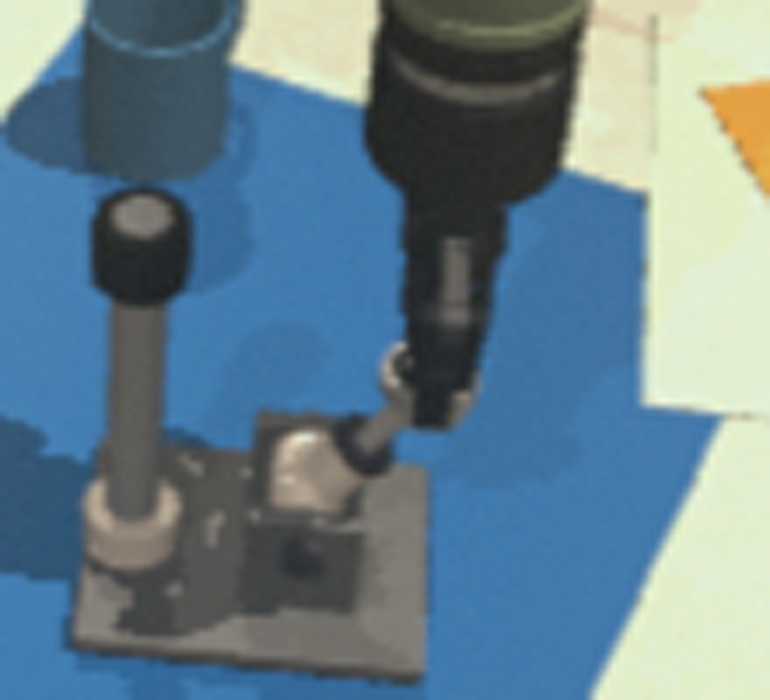

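View pics/d4.png

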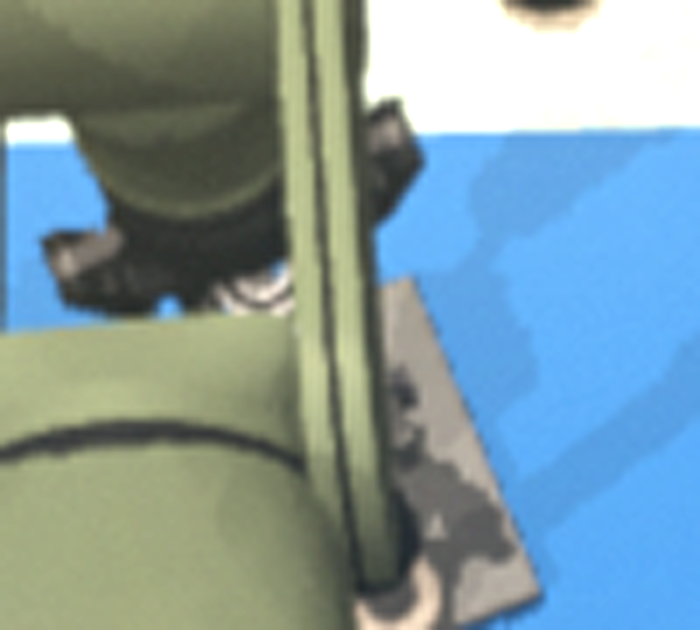

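```bash
python3 -m pendant '[[[-0.05,-0.02,-0.15,0],[-0.1,-0.04,-0.3,0],[-0.15,-0.06,-0.5,0],[-0.15,-0.06,-0.5,0]]]' 1
python3 snap.py scene 150 250 320 430 7 d5.png;python3 snap.py top 110 200 240 340 7 d6.png
```

```text
time: 8.5
tool_pos: [0.6231, 0.1327, 0.1175]
tool_rot: [[-0.933, -0.359, 0.004], [-0.359, 0.933, 0.004], [-0.005, 0.002, -1.0]]
contact_force: [0.1, 3.2, 1.2]
opening: 0.455
```

View pics/d5.png

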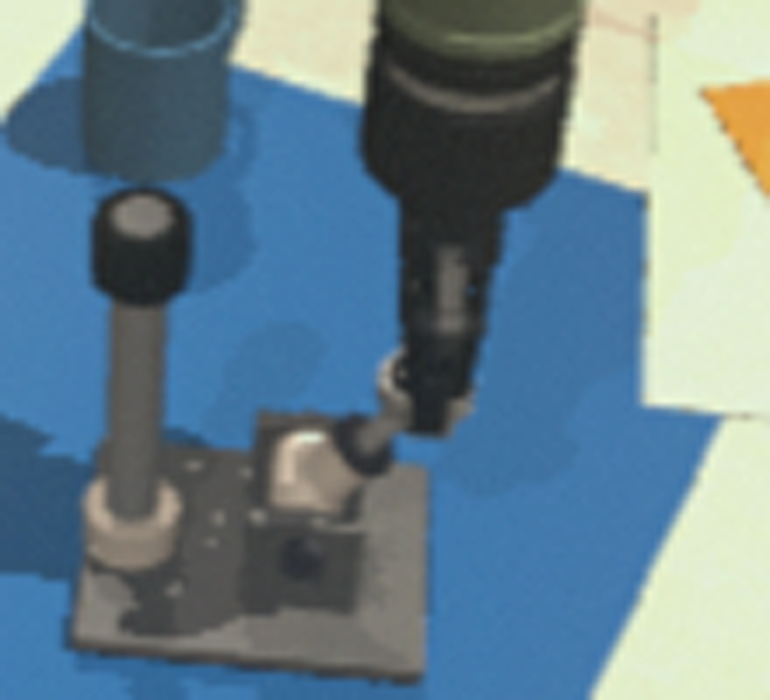

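View pics/d6.png

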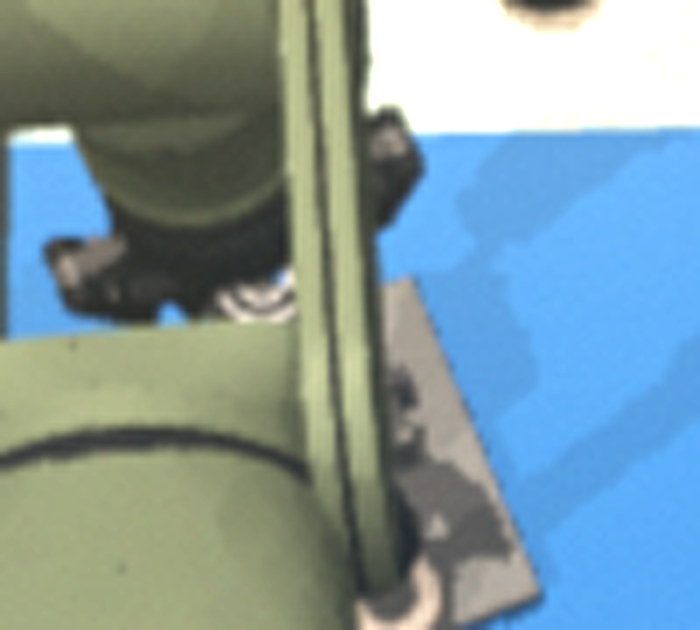

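```bash
python3 -m pendant '[[[0,0.12,0,0],[-0.05,0.12,-0.2,0],[-0.1,0.1,-0.4,0],[-0.1,0.1,-0.4,0]]]' 1
```

```text
time: 9.0
tool_pos: [0.6221, 0.1335, 0.114]
tool_rot: [[-0.933, -0.359, 0.003], [-0.359, 0.933, 0.003], [-0.004, 0.002, -1.0]]
contact_force: [-2.1, 0.7, 4.2]
opening: 0.448
```

```bash
python3 -m pendant '[[[-0.1,-0.04,-0.2,0],[-0.2,-0.08,-0.4,0],[-0.3,-0.12,-0.6,0],[-0.3,-0.12,-0.6,0]]]' 1
python3 snap.py scene 150 250 320 430 7 d7.png
```

```text
time: 9.4
tool_pos: [0.6214, 0.1332, 0.1106]
tool_rot: [[-0.933, -0.359, 0.009], [-0.359, 0.933, 0.005], [-0.011, 0.002, -1.0]]
contact_force: [1.2, 2.6, 8.0]
opening: 0.446
```

View pics/d7.png

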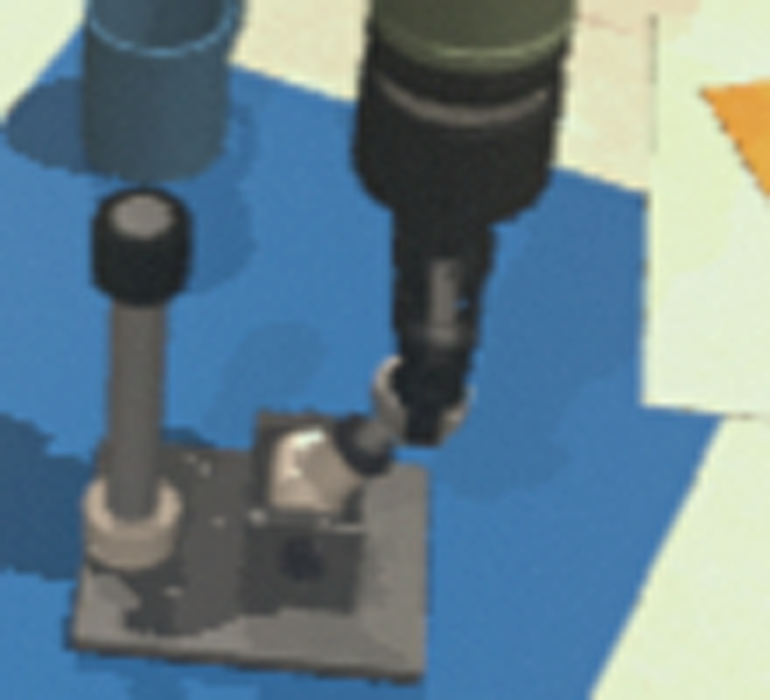

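```bash
python3 -m pendant '[[[0,0,0,0],[0,0,0,0],[0,0,0,0],[0,0,0,0]]]' -0.5
python3 snap.py scene 150 250 320 430 7 e1.png;python3 snap.py top 110 200 240 340 7 e2.png
```

```text
time: 9.85
tool_pos: [0.6208, 0.1328, 0.1098]
tool_rot: [[-0.933, -0.359, 0.008], [-0.359, 0.933, 0.005], [-0.009, 0.002, -1.0]]
contact_force: [-0.1, -1.0, -0.3]
opening: 0.752
```

View pics/e1.png

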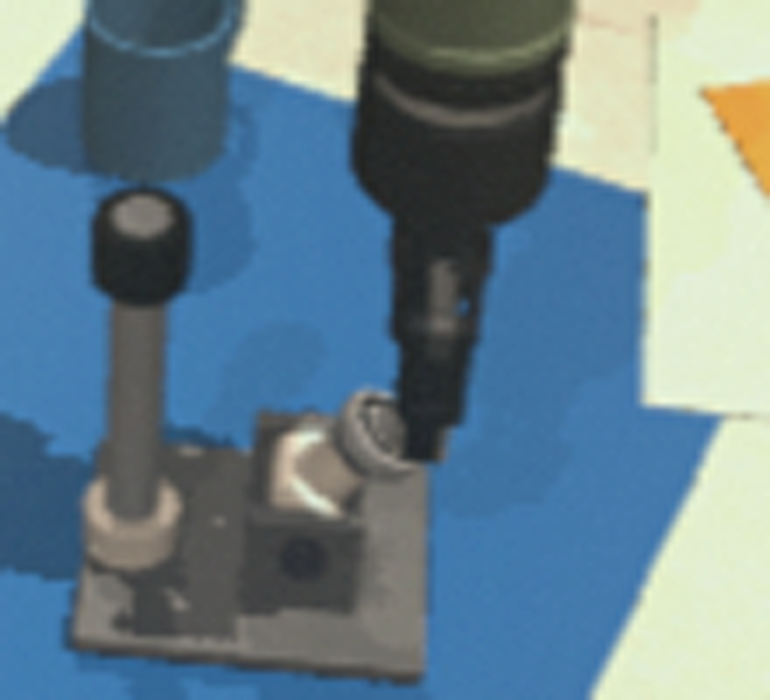

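View pics/e2.png

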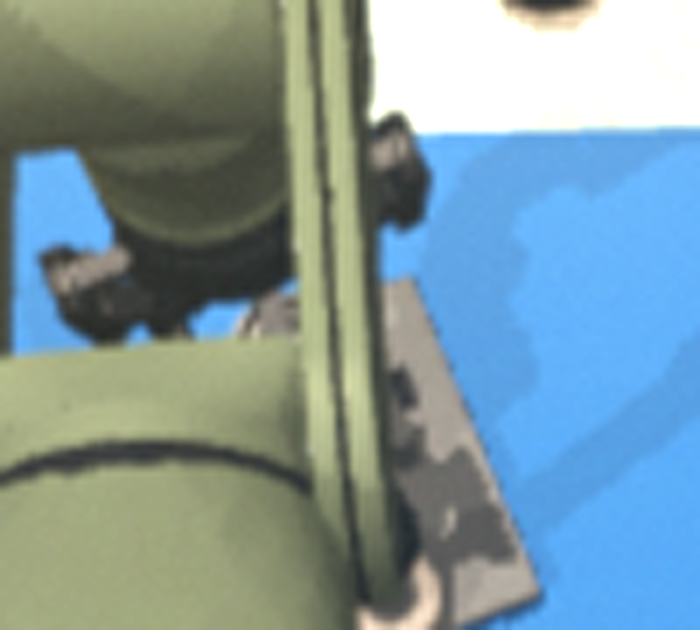

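```bash
python3 -m pendant '[[[0,0,3,0],[0,0,7,0],[0,-3,9,0],[-0.5,-7.5,9,0],[-1.5,-12,8,0],[-3,-16.5,6,0],[-4.2,-21,3,0],[-5,-24.2,0,0],[-5,-24.2,-4,0],[-5,-24.2,-6.5,0],[-5,-24.2,-6.5,0],[-5,-24.2,-6.5,0]]]' -1
python3 snap.py scene 130 330 240 440 4 e3.png;python3 snap.py top 110 210 250 390 5 e4.png
```

```text
time: 11.15
tool_pos: [0.5709, -0.109, 0.045]
tool_rot: [[-0.933, -0.359, 0.008], [-0.359, 0.933, 0.005], [-0.009, 0.002, -1.0]]
contact_force: [0.1, 0.7, -0.1]
opening: 1.004
```

View pics/e3.png

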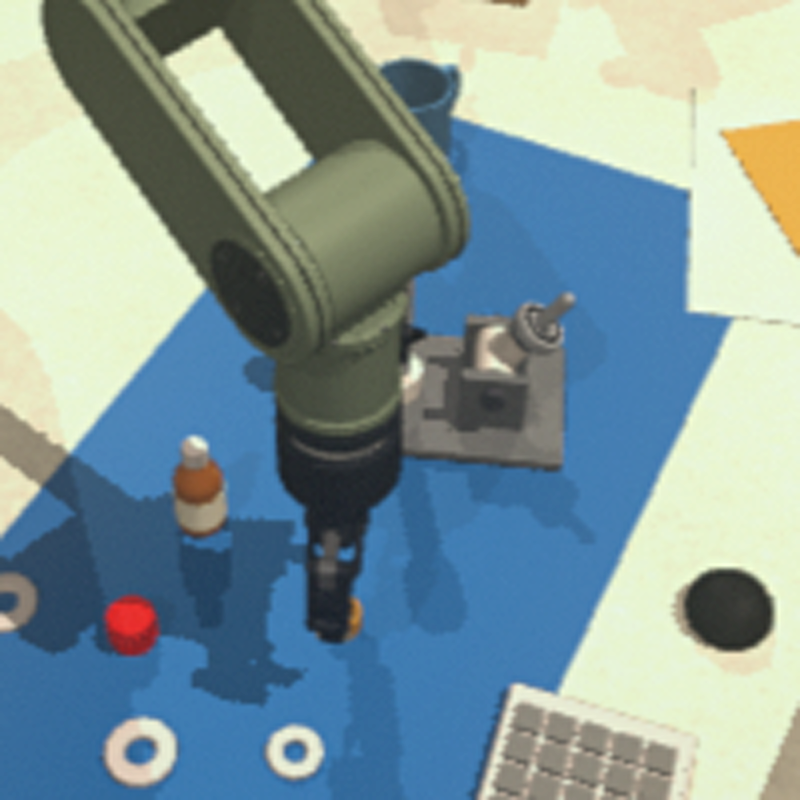

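View pics/e4.png

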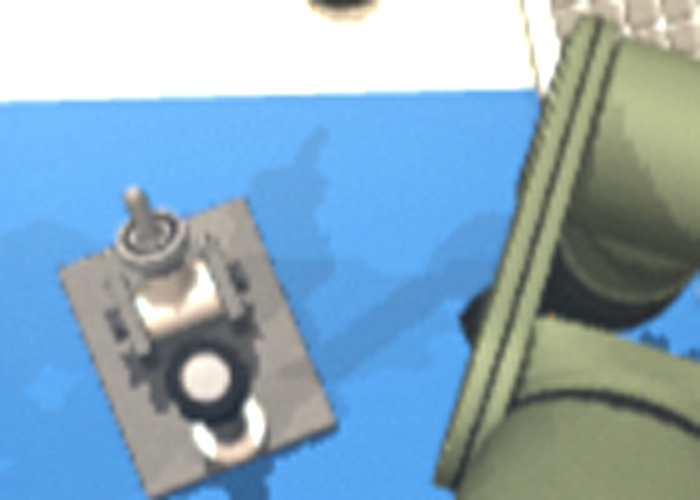

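```bash
python3 -m pendant '[[[0,0,-1.5,0],[0,0,-3,0],[0,0,-4,0],[0,0,-4,0],[0,0,-4,0]]]' -1; python3 -m pendant '[[[0,0,0,0],[0,0,0,0],[0,0,0,0],[0,0,0,0],[0,0,0,0],[0,0,0,0],[0,0,0,0]]]' 1 25
```

```text
time: 11.75
tool_pos: [0.5723, -0.1091, 0.0063]
tool_rot: [[-0.933, -0.36, 0.01], [-0.36, 0.933, 0.004], [-0.011, 0.0, -1.0]]
contact_force: [0.3, -0.8, -0.0]
opening: 0.997
time: 12.45
tool_pos: [0.5726, -0.1092, 0.0068]
tool_rot: [[-0.933, -0.36, 0.011], [-0.359, 0.933, 0.004], [-0.012, -0.0, -1.0]]
contact_force: [-1.6, -0.2, 3.9]
opening: 0.293
```

```bash
python3 -m pendant '[[[0,0,4,0],[0,0,8,0],[1.5,2,12,0],[3,6,15,0],[4.5,10.5,17,0],[5.5,15,17,0],[5.5,19.5,16,0],[5.5,22.5,15,0],[5.5,24.35,14.2,0],[5.5,24.35,13.6,0],[5.5,24.35,13.6,0],[5.5,24.35,13.6,0]]]' 1
python3 snap.py scene 150 250 320 430 7 f1.png;python3 snap.py top 110 200 240 340 7 f2.png
```

```text
time: 13.65
tool_pos: [0.6278, 0.1325, 0.1426]
tool_rot: [[-0.934, -0.358, 0.011], [-0.358, 0.934, 0.003], [-0.011, -0.001, -1.0]]
contact_force: [0.1, 0.4, -0.3]
opening: 0.285
```

View pics/f1.png

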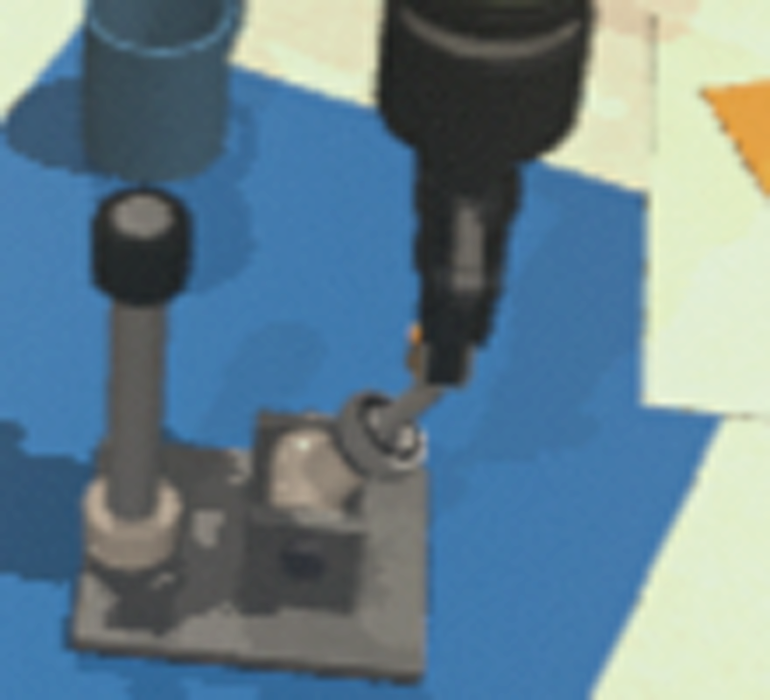

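View pics/f2.png

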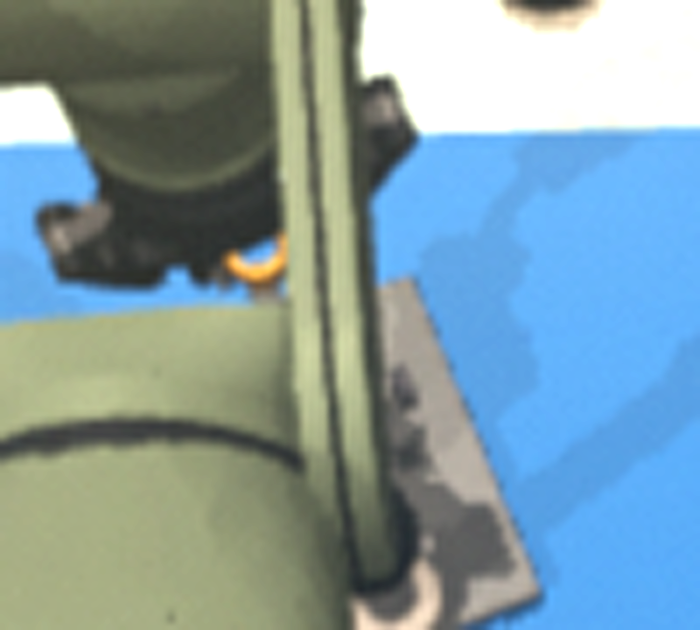

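```bash
cat > ext.py <<'E'
from chk import *
import sys
r,dz0,dz1=map(float,sys.argv[1:4])
h,u,piv=model(p)
print('rel tip along h,perp,z mm',1e3*(t-piv-.083*u)@h,1e3*(t-piv-.083*u)@np.array([-h[1],h[0],0]),1e3*(t-piv-.083*u)[2])
a=np.linspace(0,6.28,60)
for nm,c,o,r0,c0 in(('top',tp,ot,110,240),('sc',sc,os,150,320)):
    print(nm,'tip',(pr(c,piv+.083*u,o)-(r0,c0))*7)
    for z in(t[2]+dz0,t[2]+dz1):
        q=np.array([pr(c,[t[0]+r*np.cos(x),t[1]+r*np.sin(x),z],o) for x in a]);print(nm,z,(q.min(0)-(r0,c0))*7,(q.max(0)-(r0,c0))*7)
E
python3 ext.py .013 -.0068 .0112
```

```text
[0.6283 0.1326 0.1433]
rel tip along h,perp,z mm 1.1613985055551668 -1.136783888595532 18.671766387227326
top tip [268.3965 257.1371]
top 0.13654682375604846 [222.5794 220.6188] [289.7642 289.8022]
top 0.15454682375604845 [208.7635 214.3254] [277.1833 284.8332]
sc tip [380.4156 436.7583]
sc 0.13654682375604846 [339.2715 410.1726] [384.9752 475.4722]
sc 0.15454682375604845 [307.2419 414.6759] [352.9385 480.7838]
```

```bash
python3 -m pendant '[[[-0.07,0.19,-0.5,0],[-0.07,0.19,-1,0],[-0.1,0.18,-1.2,0],[-0.2,0.14,-1.4,0],[-0.25,0.12,-1.6,0],[-0.25,0.12,-1.6,0]]]' 1
python3 snap.py scene 150 250 320 430 7 f3.png;python3 snap.py top 110 200 240 340 7 f4.png
```

```text
time: 14.35
tool_pos: [0.6254, 0.1338, 0.1269]
tool_rot: [[-0.934, -0.358, 0.011], [-0.357, 0.934, 0.004], [-0.012, -0.001, -1.0]]
contact_force: [-0.3, -1.0, -0.7]
opening: 0.291
```

View pics/f3.png

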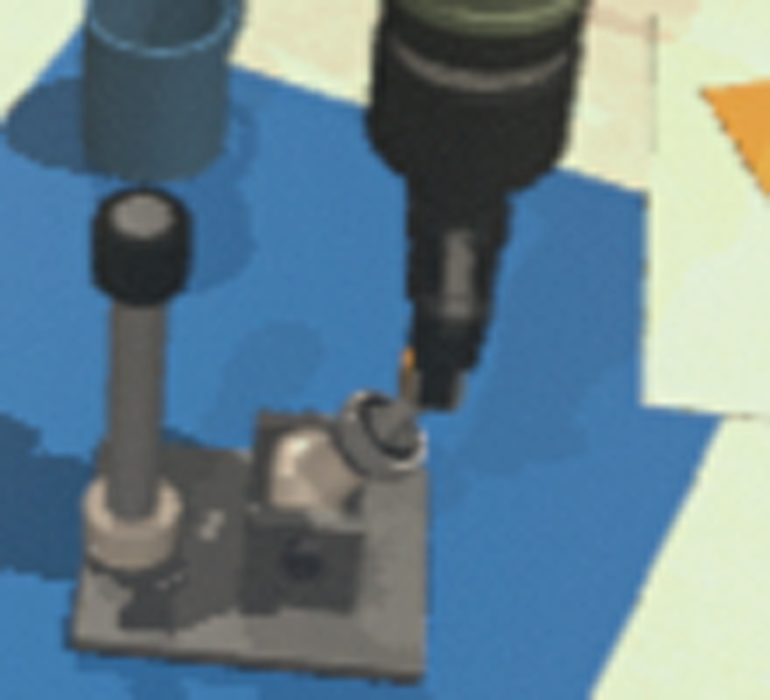

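View pics/f4.png

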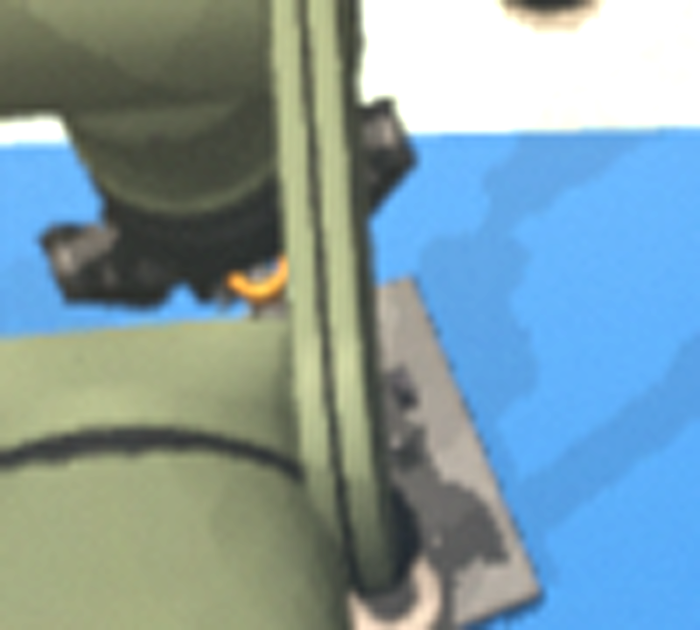

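```bash
python3 -m pendant '[[[-0.07,-0.03,-0.2,0],[-0.13,-0.05,-0.35,0],[-0.19,-0.07,-0.5,0],[-0.19,-0.07,-0.5,0]]]' 1;python3 -m pendant '[[[-0.1,-0.02,-0.2,0],[-0.15,-0.04,-0.35,0],[-0.15,-0.04,-0.35,0]]]' 1
```

```text
time: 14.85
tool_pos: [0.6236, 0.1333, 0.1222]
tool_rot: [[-0.934, -0.358, 0.012], [-0.358, 0.934, 0.004], [-0.012, -0.0, -1.0]]
contact_force: [-0.2, 0.6, -0.2]
opening: 0.293
time: 15.15
tool_pos: [0.6232, 0.1336, 0.1199]
tool_rot: [[-0.934, -0.358, 0.015], [-0.358, 0.934, 0.005], [-0.016, -0.0, -1.0]]
contact_force: [0.8, 2.2, 3.9]
opening: 0.292
```

```bash
python3 -m pendant '[[[-0.07,0.04,-0.2,0],[-0.15,0.02,-0.4,0],[-0.2,0,-0.5,0],[-0.2,0,-0.5,0]]]' 1;python3 snap.py scene 150 250 320 430 7 f5.png;python3 snap.py top 110 200 240 340 7 f6.png
```

```text
time: 15.55
tool_pos: [0.623, 0.134, 0.1174]
tool_rot: [[-0.934, -0.358, 0.019], [-0.358, 0.934, 0.006], [-0.02, -0.001, -1.0]]
contact_force: [-0.4, 1.7, 8.5]
opening: 0.292
```

View pics/f5.png

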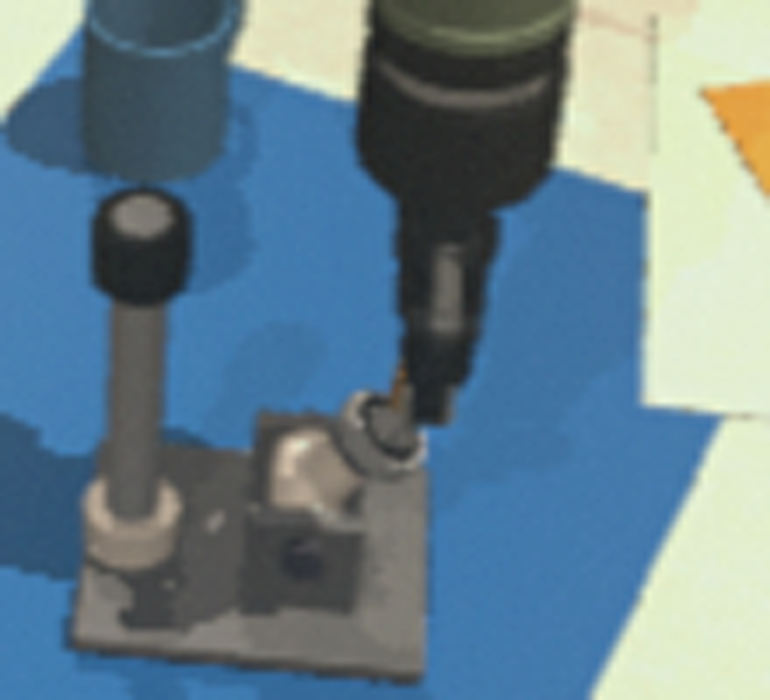

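View pics/f6.png

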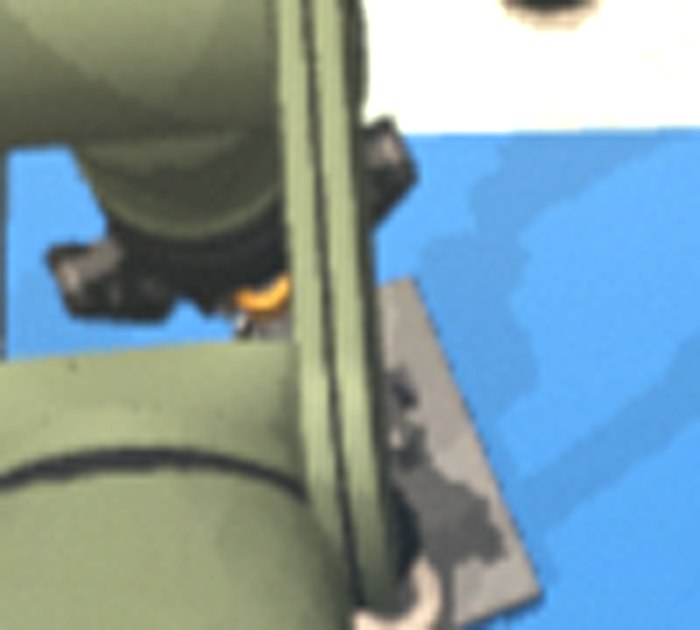

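```bash
python3 -m pendant '[[[0,0,0,0],[0,0,0,0],[0,0,0,0],[0,0,0,0]]]' -0.5
python3 snap.py scene 150 250 320 430 7 g1.png
```

```text
time: 16.05
tool_pos: [0.6223, 0.1337, 0.1165]
tool_rot: [[-0.934, -0.358, 0.017], [-0.358, 0.934, 0.006], [-0.018, -0.001, -1.0]]
contact_force: [0.1, 0.2, -0.1]
opening: 0.749
```

View pics/g1.png

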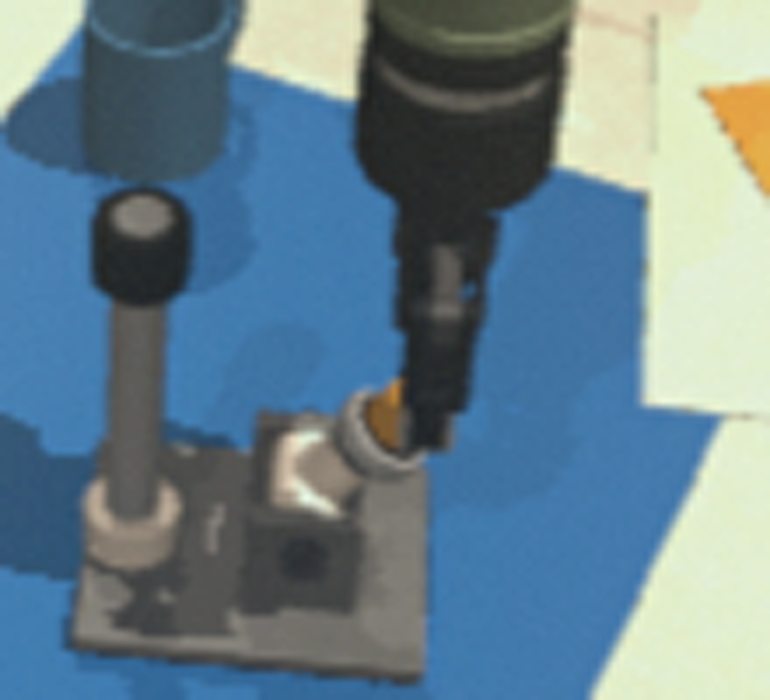

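```bash
python3 -m pendant '[[[0,0,4,0],[0,0,8,0],[0,-4,9,0],[0,-8.8,9,0],[-0.5,-13.6,8,0],[-1,-18.4,7,0],[-1.8,-23,4,0],[-2.5,-27.5,1,0],[-3,-31.5,-2,0],[-3.4,-34.3,-5,0],[-3.4,-34.3,-7,0],[-3.4,-34.3,-7,0]]]' -1
python3 snap.py scene 260 360 260 370 7 h1.png;python3 snap.py top 110 210 250 420 4.5 h2.png
```

```text
time: 17.3
tool_pos: [0.5845, -0.2089, 0.0419]
tool_rot: [[-0.935, -0.355, 0.009], [-0.355, 0.935, 0.01], [-0.012, 0.006, -1.0]]
contact_force: [-1.0, 1.2, 0.3]
opening: 1.001
```

View pics/h1.png

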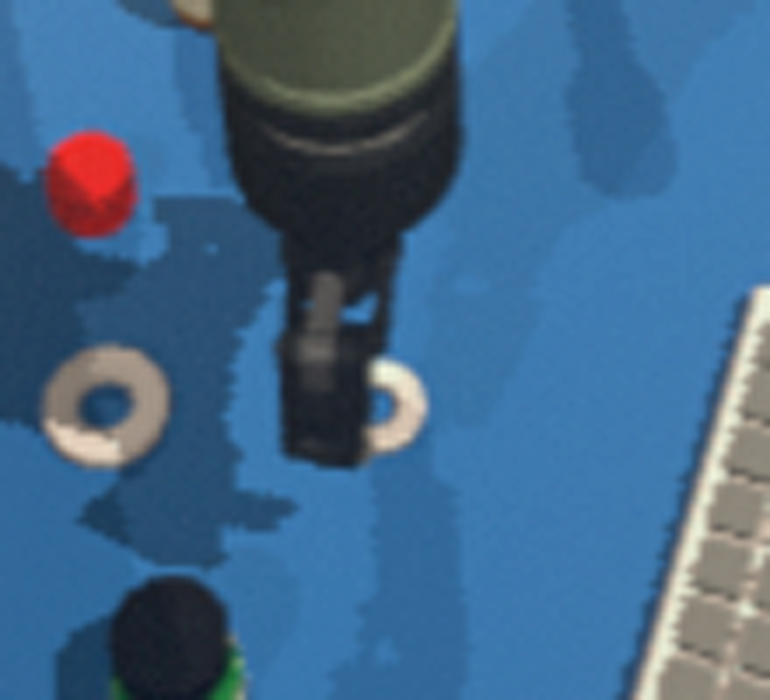

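View pics/h2.png

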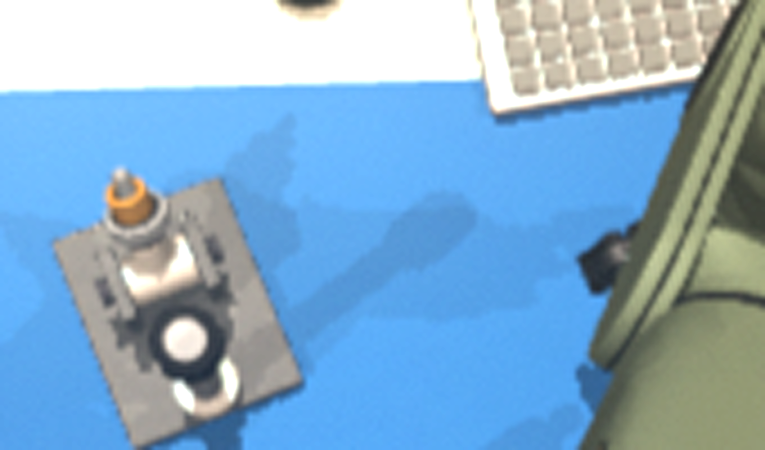

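```bash
python3 -m pendant '[[[0.25,-0.05,-1.5,0],[0.25,-0.05,-3,0],[0.25,-0.05,-3.6,0],[0.25,-0.05,-3.6,0],[0.25,-0.05,-3.6,0]]]' -1
```

```text
time: 17.9
tool_pos: [0.5907, -0.2091, 0.0101]
tool_rot: [[-0.934, -0.358, 0.016], [-0.358, 0.934, 0.006], [-0.018, 0.0, -1.0]]
contact_force: [0.5, 0.1, 0.3]
opening: 0.998
```

```bash
python3 -m pendant '[[[-0.2,-0.05,-0.6,0],[-0.2,-0.05,-1,0],[-0.2,-0.05,-1,0],[-0.2,-0.05,-1,0]]]' -1;  python3 -m pendant '[[[0,0,0,0],[0,0,0,0],[0,0,0,0],[0,0,0,0],[0,0,0,0],[0,0,0,0]]]' 1 25
python3 snap.py scene 260 360 260 370 7 h3.png
```

```text
time: 18.3
tool_pos: [0.5885, -0.2096, -0.0]
tool_rot: [[-0.934, -0.358, 0.016], [-0.358, 0.934, 0.007], [-0.017, 0.0, -1.0]]
contact_force: [-0.1, -0.5, -0.1]
opening: 0.999
time: 18.9
tool_pos: [0.5888, -0.2097, 0.0005]
tool_rot: [[-0.934, -0.358, 0.017], [-0.358, 0.934, 0.006], [-0.018, 0.0, -1.0]]
contact_force: [-1.4, 0.8, 4.2]
opening: 0.396
```

View pics/h3.png

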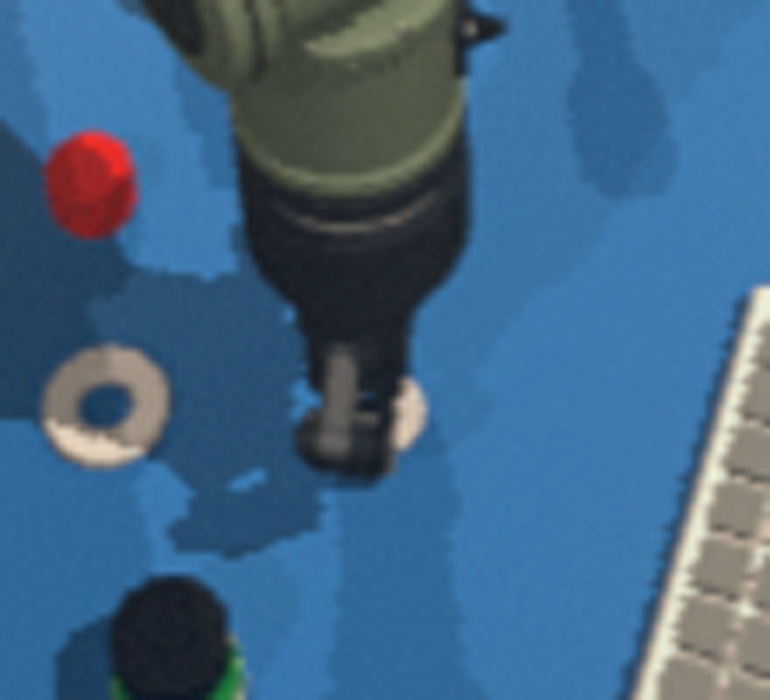

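```bash
python3 -m pendant '[[[0,0,4,0],[0,1,8,0],[0.6,4.5,12,0],[1.3,9,15,0],[2,13.8,17,0],[2.7,18.6,17,0],[3.4,23.4,17,0],[3.9,28.2,16.5,0],[3.9,31.5,15.5,0],[3.9,34.3,14,0],[3.9,34.3,13.4,0],[3.9,34.3,13.4,0]]]' 1
python3 snap.py scene 150 250 320 430 7 i1.png;python3 snap.py top 110 200 240 340 7 i2.png; python3 ext.py .018 -.0005 .0055
```

```text
time: 20.15
tool_pos: [0.6263, 0.1337, 0.1323]
tool_rot: [[-0.933, -0.36, 0.013], [-0.36, 0.933, 0.006], [-0.014, 0.001, -1.0]]
contact_force: [-0.8, -0.4, -0.2]
opening: 0.402
[0.6279 0.1323 0.1343]
rel tip along h,perp,z mm 0.668919392038409 -1.2604553826611538 9.649544139616342
top tip [268.3965 257.1371]
top 0.13382460150843747 [212.8437 209.0585] [305.626  304.5859]
top 0.13982460150843748 [208.2511 206.9201] [301.5936 303.0477]
sc tip [380.4156 436.7583]
sc 0.13382460150843747 [335.5525 395.7616] [398.8437 486.015 ]
sc 0.13982460150843748 [325.     397.1896] [388.291  487.8117]
```

View pics/i1.png

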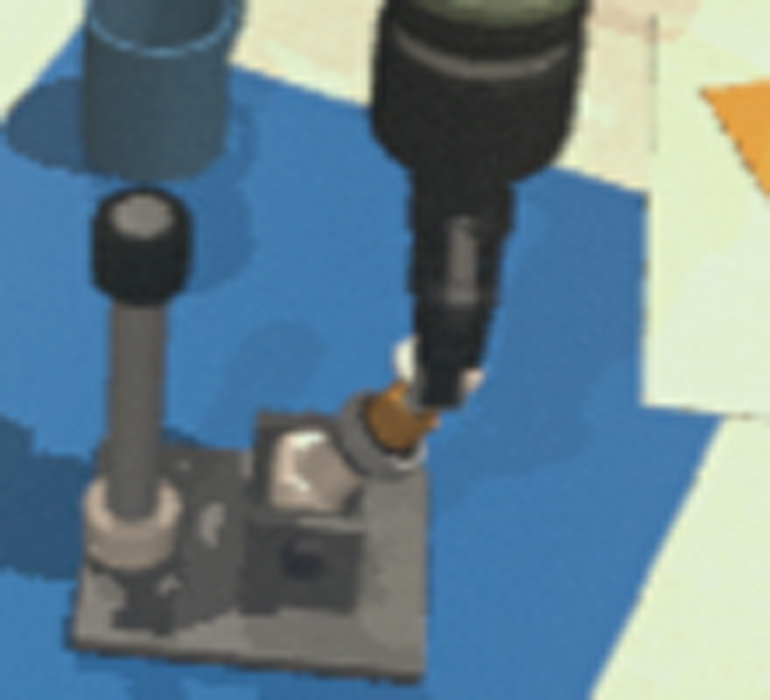

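View pics/i2.png

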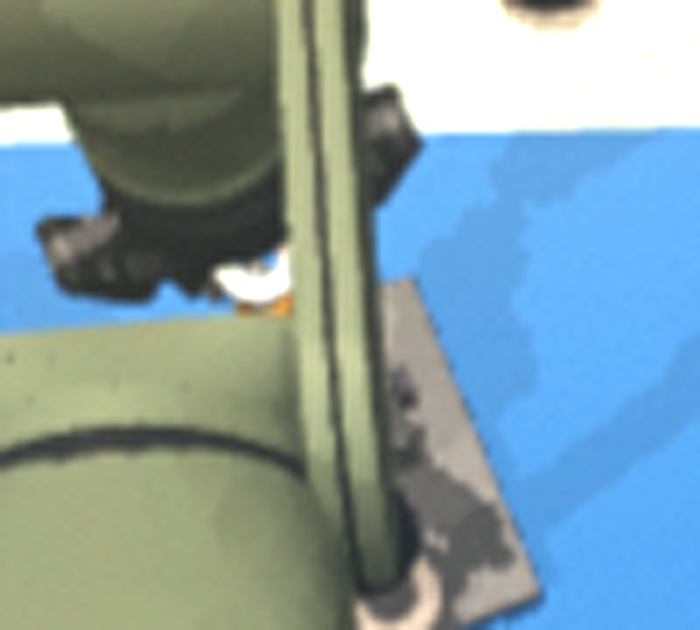

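```bash
python3 -m pendant '[[[-0.1,0.28,-0.4,0],[-0.13,0.27,-0.8,0],[-0.2,0.24,-1,0],[-0.3,0.2,-1.2,0],[-0.4,0.16,-1.5,0],[-0.4,0.16,-1.5,0],[-0.4,0.16,-1.5,0]]]' 1
python3 snap.py scene 150 250 320 430 7 i3.png;python3 snap.py top 110 200 240 340 7 i4.png
```

```text
time: 20.95
tool_pos: [0.6238, 0.1339, 0.1192]
tool_rot: [[-0.934, -0.357, 0.016], [-0.357, 0.934, 0.006], [-0.017, -0.0, -1.0]]
contact_force: [0.7, 0.2, -0.7]
opening: 0.398
```

View pics/i3.png

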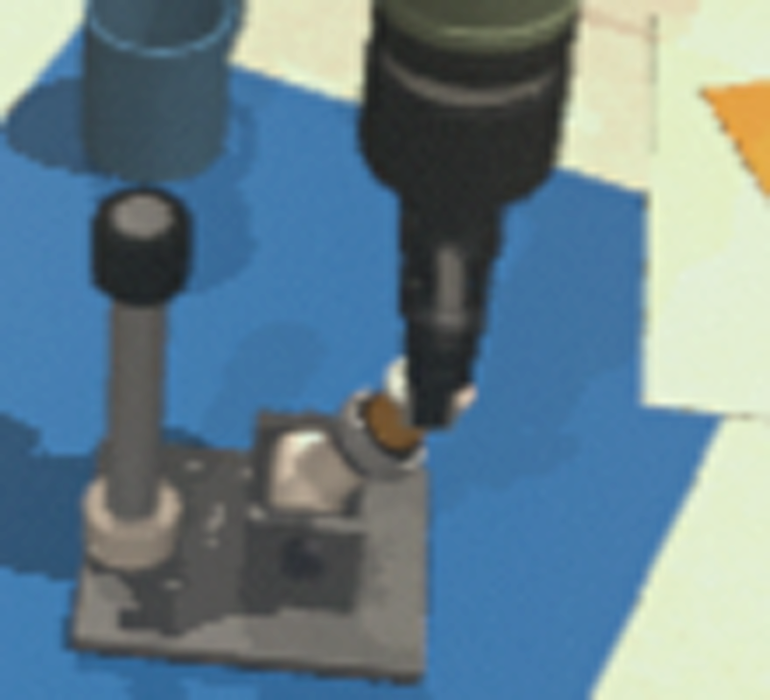

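View pics/i4.png

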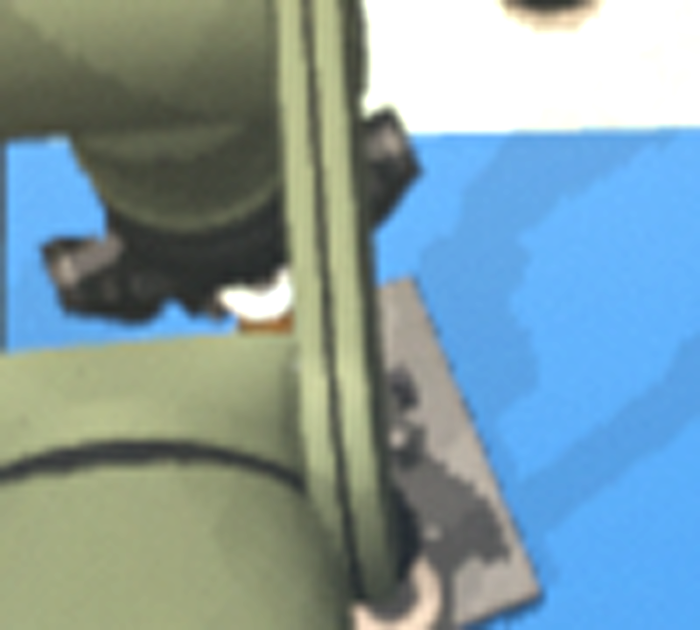

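```bash
python3 -m pendant '[[[-0.07,-0.02,-0.15,0],[-0.14,-0.04,-0.3,0],[-0.18,-0.05,-0.4,0],[-0.18,-0.05,-0.4,0]]]' 1
```

```text
time: 21.45
tool_pos: [0.6226, 0.1336, 0.1159]
tool_rot: [[-0.934, -0.357, 0.018], [-0.357, 0.934, 0.006], [-0.019, -0.001, -1.0]]
contact_force: [0.2, -0.3, 1.4]
opening: 0.4
```

```bash
python3 -m pendant '[[[-0.07,-0.02,-0.15,0],[-0.14,-0.04,-0.3,0],[-0.18,-0.05,-0.4,0],[-0.18,-0.05,-0.4,0]]]' 1;python3 snap.py scene 150 250 320 430 7 i5.png
```

```text
time: 21.85
tool_pos: [0.6219, 0.1332, 0.1127]
tool_rot: [[-0.934, -0.357, 0.02], [-0.357, 0.934, 0.006], [-0.021, -0.001, -1.0]]
contact_force: [2.0, 0.6, 4.1]
opening: 0.399
```

View pics/i5.png

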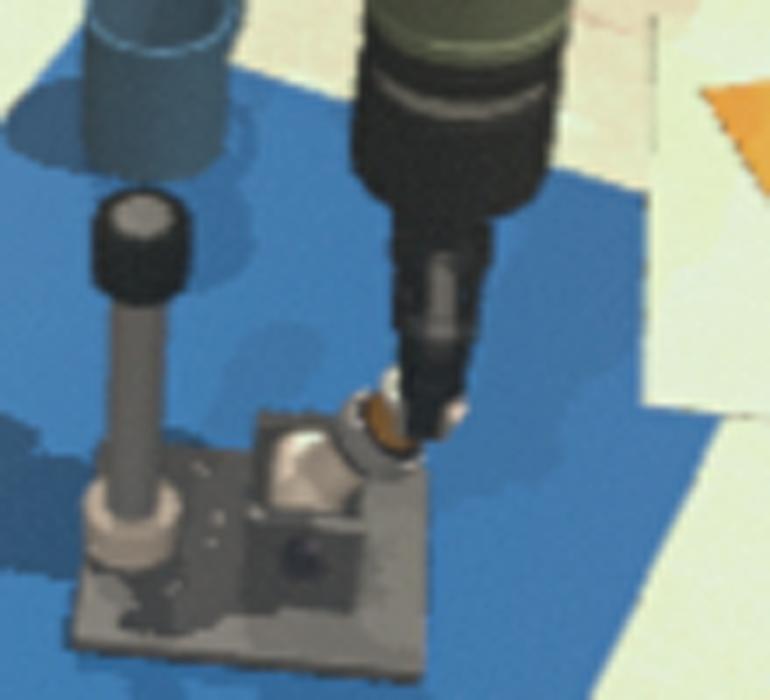

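Washer is around the shaft, with its edge resting at the spacer's high side. Release.

```bash
python3 -m pendant '[[[0,0,0,0],[0,0,0,0],[0,0,0,0],[0,0,0,0]]]' -0.5
python3 -m pendant '[[[0,0,3,0],[0,0,7,0],[0,-4,9,0],[0,-8,9,0]]]' -1
python3 snap.py scene 150 250 320 430 7 j1.png;python3 snap.py top 110 200 240 340 7 j2.png
```

```text
time: 22.3
tool_pos: [0.6209, 0.133, 0.1117]
tool_rot: [[-0.934, -0.357, 0.018], [-0.357, 0.934, 0.006], [-0.019, -0.001, -1.0]]
contact_force: [0.2, -0.3, 0.2]
opening: 0.749
time: 22.7
tool_pos: [0.6236, 0.0531, 0.2067]
tool_rot: [[-0.933, -0.36, 0.027], [-0.36, 0.933, 0.005], [-0.027, -0.005, -1.0]]
contact_force: [0.0, -0.5, -0.6]
opening: 1.002
```

View pics/j1.png

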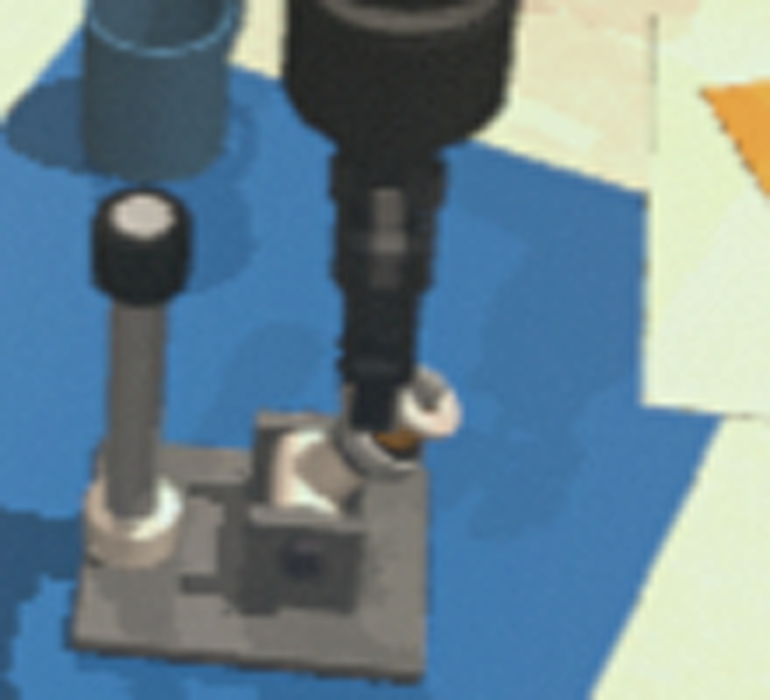

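View pics/j2.png

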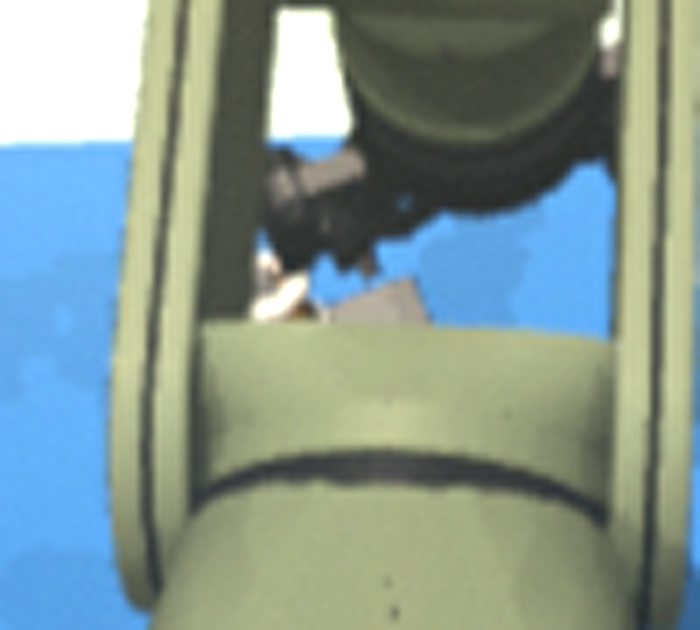

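```bash
python3 -m pendant '[[[-2,-4,0,0],[-5,-8,0,0],[-8,-11.8,0,0],[-11,-15.5,0,0],[-14,-19,0,0],[-16,-21.8,-3,0],[-17.4,-23.5,-7,0],[-17.4,-23.5,-11,0],[-17.4,-23.5,-13,0],[-17.4,-23.5,-13,0],[-17.4,-23.5,-13,0]]]' -1
python3 snap.py scene 160 310 250 400 5 j3.png;python3 snap.py top 120 250 250 430 4.4 j4.png
```

```text
time: 23.9
tool_pos: [0.4474, -0.1861, 0.0728]
tool_rot: [[-0.935, -0.353, 0.019], [-0.353, 0.936, 0.004], [-0.019, -0.003, -1.0]]
contact_force: [-0.1, -0.1, -0.6]
opening: 1.002
```

View pics/j3.png

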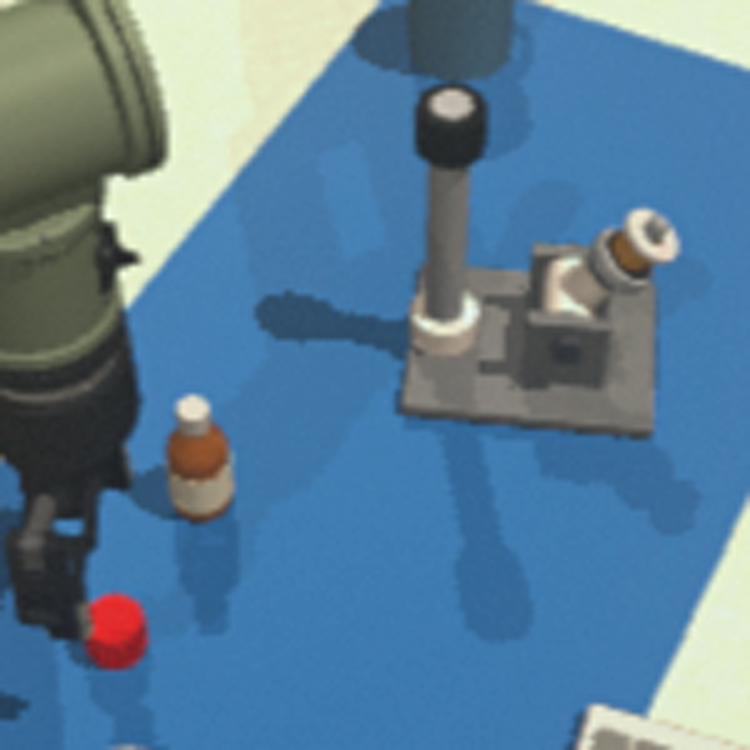

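View pics/j4.png

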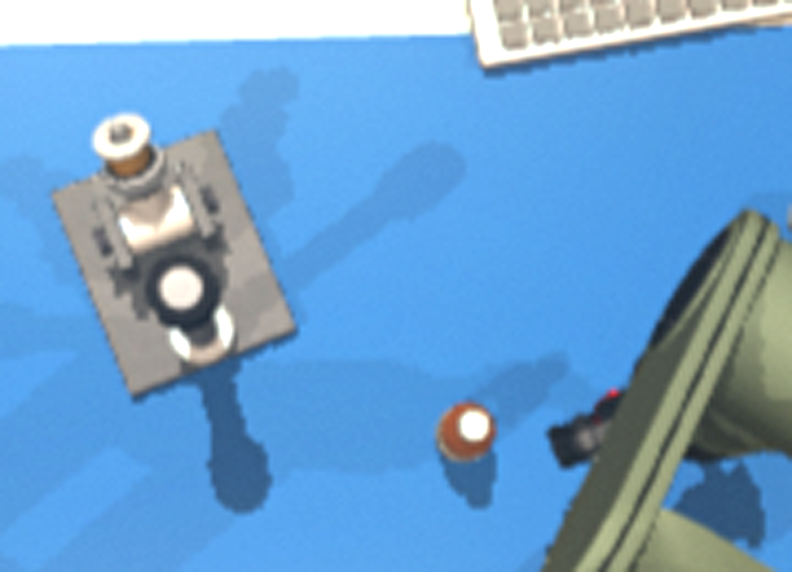

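```bash
cat > ov.py <<'E'
from fit import *
import sys
p=np.load('p.npy');os,ot=p[5:11],p[11:17]
h,u,piv=model(p);v=np.array([-h[1],h[0],0]);w=np.cross(u,v)
def ov(fn,full=True,disc=((.018,30),(.018,36)),k=14):
    for n,c,o,r0,c0 in(('scene',sc,os,185,355),('top',tp,ot,130,255)):
        s=arm.snapshot(n);im=cv2.convertScaleAbs(cv2.resize(s['frame'][r0:r0+40,c0:c0+45],None,fx=k,fy=k,interpolation=2),alpha=1.4)
        raw=im.copy()
        for R_,s_ in disc:
            q=np.array([pr(c,piv+u*(.036+s_/1e3)+R_*(np.cos(a)*v+np.sin(a)*w),o) for a in np.linspace(0,6.3,80)])
            q=((q-(r0,c0)+.5)*k)[:,::-1].astype(np.int32)
            cv2.polylines(im,[q],False,(0,0,255),1)
        cv2.imwrite(f'pics/{fn}_{n}.png',np.vstack([raw,im])[:, :] if False else np.hstack([raw,im])[:,:][:, ::1] if False else cv2.resize(np.hstack([raw,im]),(800,356)))
E
python3 -c "
from ov import *
ov('k1')"
```

```text
(no output)
```

View pics/k1_scene.png

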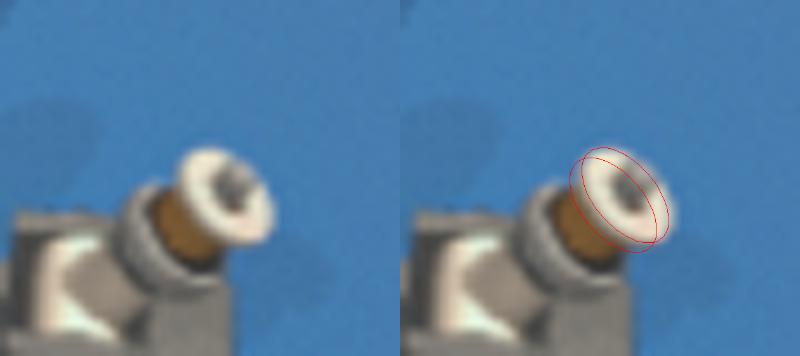

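View pics/k1_top.png

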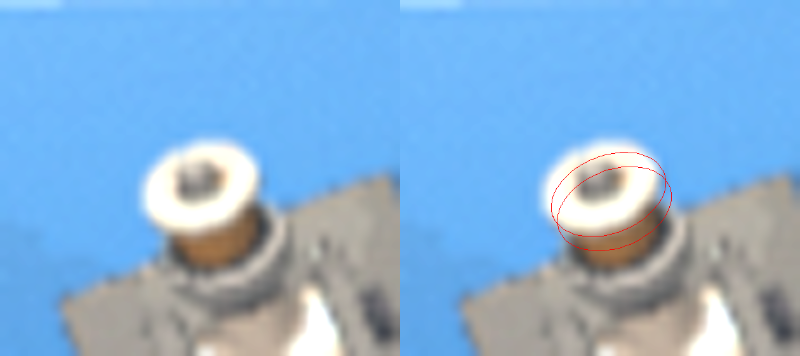

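```bash
cat > ov2.py <<'E'
from fit import *
p=np.load('p.npy');os,ot=p[5:11],p[11:17]
h,u,piv=model(p);v=np.array([-h[1],h[0],0]);w=np.cross(v,u) # w: downhill?
w=w if w[2]<0 else -w
def ov2(fn,discs,k=18,dn=.002,win=None):
    for n,c,o,r0,c0 in(('scene',sc,os,192,360),('top',tp,ot,140,262)):
        s=arm.snapshot(n);im=cv2.convertScaleAbs(cv2.resize(s['frame'][r0:r0+32,c0:c0+32],None,fx=k,fy=k,interpolation=2),alpha=1.4)
        for R_,s_,col in discs:
            q=np.array([pr(c,piv+w*dn+u*(.036+s_/1e3)+R_*(np.cos(a)*v+np.sin(a)*w),o) for a in np.linspace(0,6.3,80)])
            q=((q-(r0,c0)+.5)*k)[:,::-1].astype(np.int32)
            cv2.polylines(im,[q],False,col,1)
        tp_=((pr(c,piv+.083*u,o)-(r0,c0)+.5)*k)[::-1].astype(int);cv2.circle(im,tuple(int(x) for x in tp_),4,(255,0,255),1)
        cv2.imwrite(f'pics/{fn}_{n}.png',im)
E
python3 -c "
from ov2 import *
ov2('k2',[(.02,0,(0,255,0)),(.02,12,(0,255,0)),(.013,30,(255,255,0)),(.018,30,(0,0,255)),(.018,36,(0,0,255)),(.008,36,(0,0,255))])"
python3 -c "
import cv2,numpy as np
cv2.imwrite('pics/k2.png',cv2.resize(np.hstack([cv2.imread('pics/k2_scene.png'),cv2.imread('pics/k2_top.png')]),(800,400)))"
```

```text
(no output)
```

View pics/k2.png

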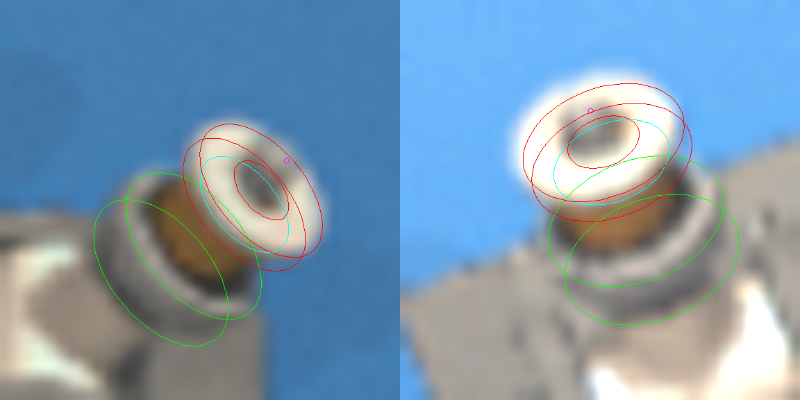

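```bash
python3 -c "
from fit import *
p=np.load('p.npy');os,ot=p[5:11],p[11:17]
f=lambda X:np.concatenate([pr(tp,[X[0],X[1],.028],ot)-(214.2,391.4),(pr(sc,[X[0],X[1],.014],os)-(287.5,275.8))/2])
r=least_squares(f,[.45,-.182]);print(r.x,r.fun)
print(pr(sc,[r.x[0],r.x[1],.028],os),pr(sc,[r.x[0],r.x[1],.0],os),arm.read_state()['tool_pos'])"
```

```text
[ 0.452  -0.1834] [-0.5858 -0.0764 -0.5831 -1.0271]
[283.4546 273.2347] [289.1573 274.247 ] [ 0.4486 -0.1869  0.0743]
```

```bash
python3 -m pendant '[[[0.3,0.33,-1.5,0],[0.3,0.33,-3.5,0],[0.3,0.33,-5,0],[0.3,0.33,-6.2,0],[0.3,0.33,-6.2,0],[0.3,0.33,-6.2,0]]]' -1
python3 snap.py scene 240 320 240 320 7 l1.png
```

```text
time: 24.8
tool_pos: [0.4518, -0.1837, 0.0126]
tool_rot: [[-0.935, -0.353, 0.022], [-0.353, 0.936, 0.002], [-0.022, -0.006, -1.0]]
contact_force: [0.7, -0.3, 0.7]
opening: 1.003
```

View pics/l1.png

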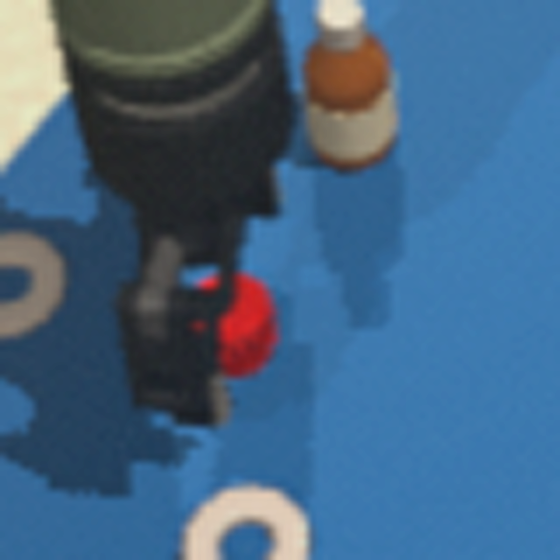

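```bash
python3 -m pendant '[[[0,0,0,0],[0,0,0,0],[0,0,0,0],[0,0,0,0],[0,0,0,0],[0,0,0,0]]]' 1 25; python3 -m pendant '[[[0,0,4,0],[0.5,0,8,0],[3,2,12,0],[6,5.5,15,0],[9,9.3,17,0],[12,13.2,17.5,0],[14.5,17.4,17.5,0],[16.5,21.8,17.5,0],[17.7,26,17.5,0],[17.7,29.5,16,0],[17.7,31.9,14.5,0],[17.7,31.9,14,0]]]' 1;  python3 -m pendant '[[[0,0,0,0],[0,0,0,0]]]' 1
python3 snap.py scene 150 250 320 430 7 m1.png;python3 snap.py top 110 200 240 340 7 m2.png; python3 ext.py .016 -.0126 .0154
```

```text
time: 25.45
tool_pos: [0.4526, -0.1842, 0.0135]
tool_rot: [[-0.935, -0.353, 0.024], [-0.353, 0.936, 0.001], [-0.023, -0.008, -1.0]]
contact_force: [-2.0, 0.6, 5.0]
opening: 0.364
time: 26.65
tool_pos: [0.6274, 0.1383, 0.1504]
tool_rot: [[-0.934, -0.357, 0.019], [-0.358, 0.934, 0.002], [-0.018, -0.005, -1.0]]
contact_force: [-0.1, 0.2, 0.4]
opening: 0.363
time: 26.85
tool_pos: [0.6269, 0.1377, 0.1498]
tool_rot: [[-0.934, -0.357, 0.018], [-0.357, 0.934, 0.001], [-0.017, -0.005, -1.0]]
contact_force: [0.4, 0.5, -1.5]
opening: 0.362
[0.6279 0.1371 0.151 ]
rel tip along h,perp,z mm 2.4369921845045877 3.2674362590515638 26.341023233625847
top tip [268.3965 257.1371]
top 0.13841608060244698 [214.6606 199.7854] [297.5214 285.1195]
top 0.16641608060244698 [192.6641 189.2415] [277.9237 277.1497]
sc tip [380.4156 436.7583]
sc 0.13841608060244698 [323.5513 406.5094] [379.4903 486.7734]
sc 0.16641608060244698 [273.2746 413.4795] [329.1839 495.2976]
```

View pics/m1.png

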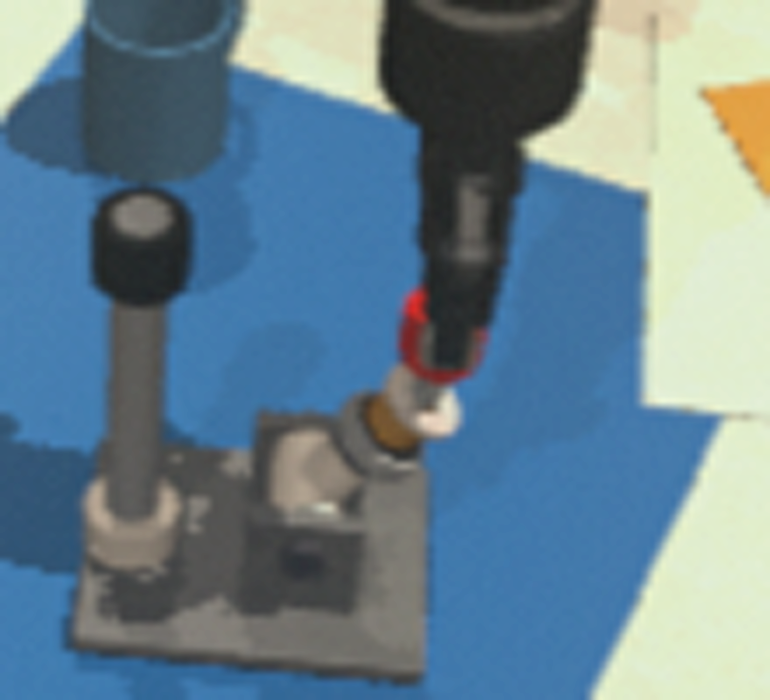

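View pics/m2.png

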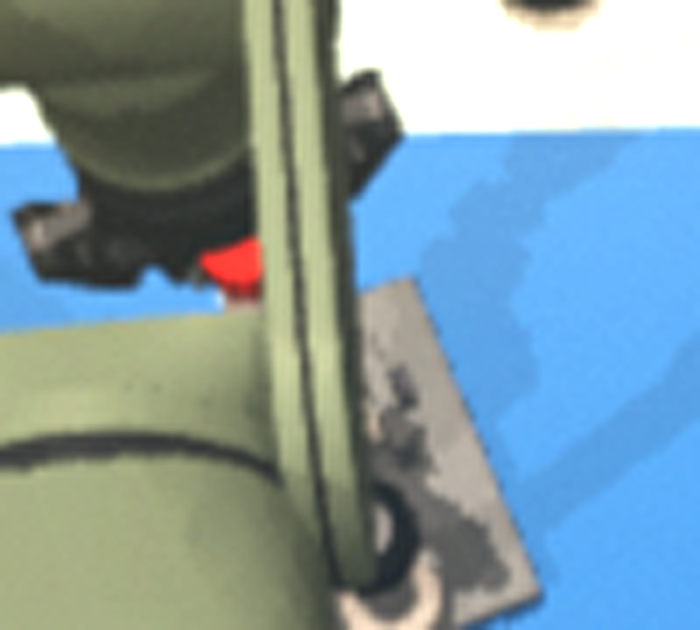

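```bash
python3 -m pendant '[[[0.08,-0.14,-0.4,0],[0.08,-0.14,-0.9,0],[0.08,-0.14,-1.3,0],[0.08,-0.14,-1.3,0],[0.08,-0.14,-1.3,0]]]' 1 20
python3 snap.py scene 150 250 320 430 7 m3.png;python3 snap.py top 110 200 240 340 7 m4.png; python3 ext.py .016 -.0126 .0154
```

```text
time: 27.45
tool_pos: [0.6285, 0.1356, 0.1377]
tool_rot: [[-0.934, -0.356, 0.02], [-0.356, 0.934, 0.001], [-0.019, -0.006, -1.0]]
contact_force: [-0.1, 1.0, -0.6]
opening: 0.36
[0.6288 0.1358 0.1381]
rel tip along h,perp,z mm 2.8041293223964963 1.7065393592943638 13.455672411204809
top tip [268.3965 257.1371]
top 0.12553072978002594 [221.9961 207.9156] [303.7753 292.101 ]
top 0.15353072978002594 [200.5199 197.7589] [284.635  284.4484]
sc tip [380.4156 436.7583]
sc 0.12553072978002594 [348.8002 404.2258] [404.8574 483.8817]
sc 0.15353072978002594 [299.3724 411.1   ] [355.421  492.2864]
```

View pics/m3.png

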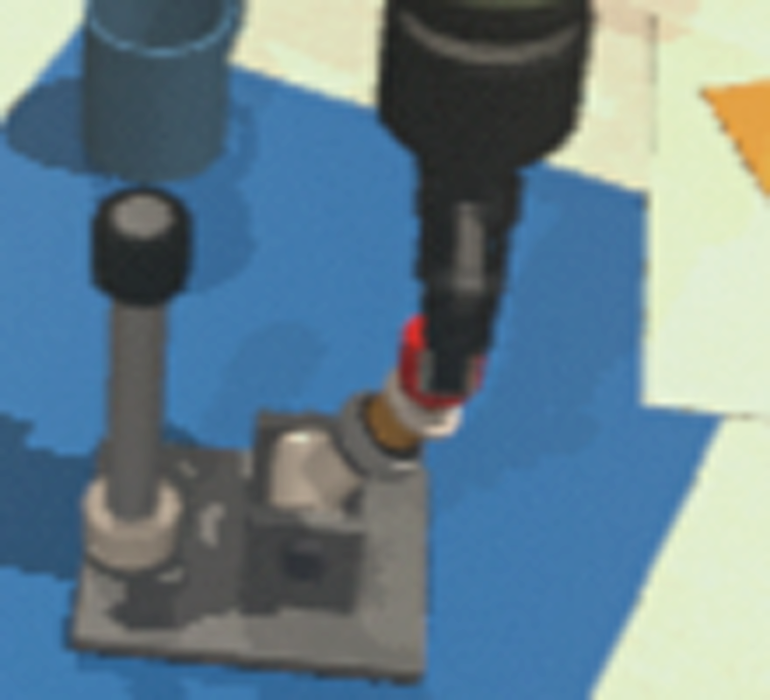

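View pics/m4.png

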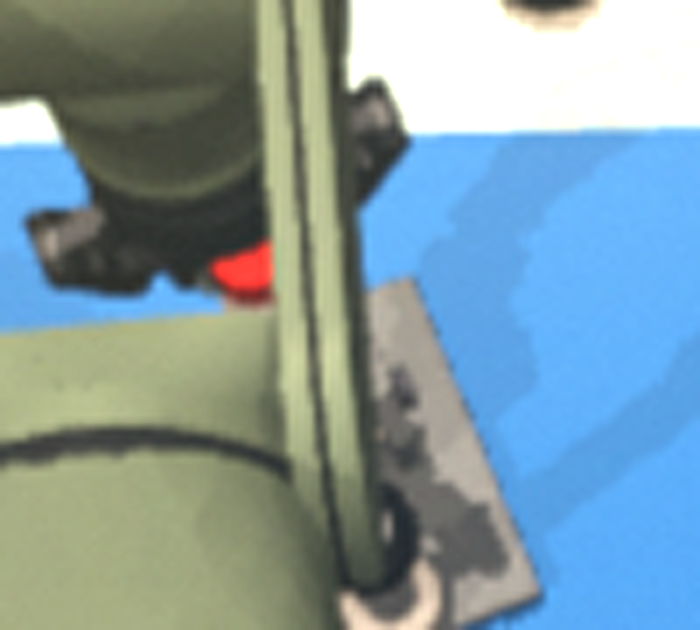

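```bash
python3 -m pendant '[[[0.14,0.05,-0.05,0],[0.17,0.07,-0.2,0],[0.19,0.08,-0.35,0],[0.19,0.08,-0.35,0]]]' 1 20
```

```text
time: 27.95
tool_pos: [0.6317, 0.1369, 0.1364]
tool_rot: [[-0.934, -0.356, 0.023], [-0.356, 0.934, 0.002], [-0.022, -0.006, -1.0]]
contact_force: [-1.5, -0.2, 5.7]
opening: 0.363
```

```bash
python3 -m pendant '[[[0.03,0.01,-0.15,0],[0.07,0.02,-0.3,0],[0.1,0.03,-0.45,0],[0.1,0.03,-0.45,0]]]' 1 20
python3 snap.py scene 150 250 320 430 7 n1.png;python3 snap.py top 110 200 240 340 7 n2.png
```

```text
time: 28.35
tool_pos: [0.6323, 0.1375, 0.1324]
tool_rot: [[-0.934, -0.357, 0.022], [-0.357, 0.934, 0.002], [-0.021, -0.006, -1.0]]
contact_force: [-2.3, 0.4, 4.1]
opening: 0.366
```

View pics/n1.png

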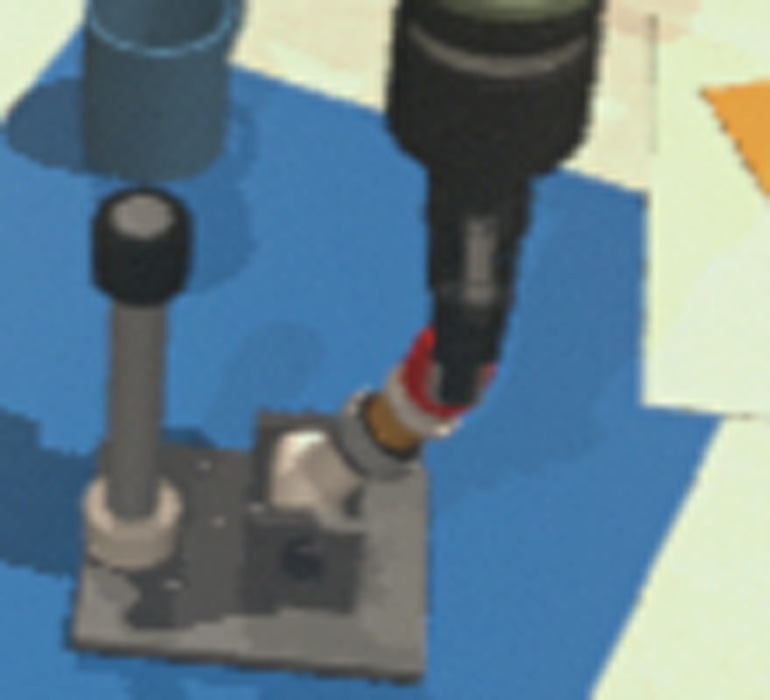

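View pics/n2.png

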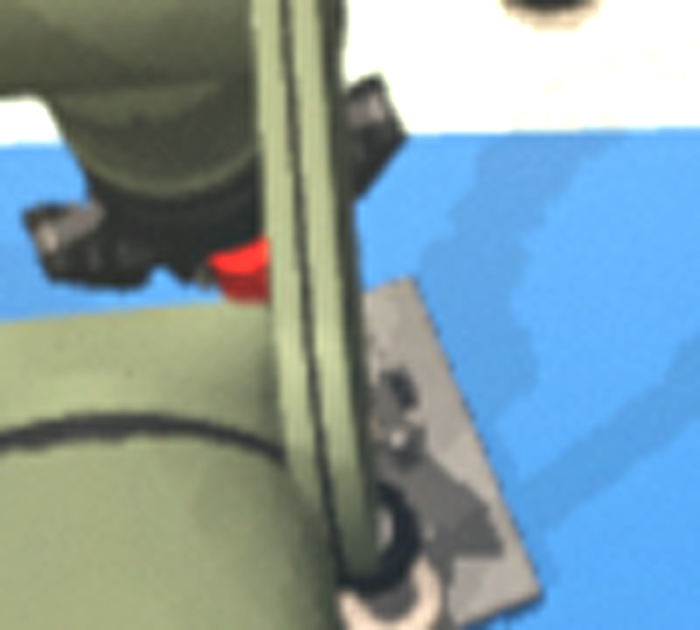

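```bash
python3 -m pendant '[[[0.04,0.01,-0.15,0],[0.08,0.03,-0.3,0],[0.12,0.04,-0.45,0],[0.14,0.05,-0.5,0],[0.14,0.05,-0.5,0]]]' 1 20
python3 snap.py scene 150 250 320 430 7 n3.png;python3 snap.py top 110 200 240 340 7 n4.png
```

```text
time: 28.95
tool_pos: [0.6335, 0.138, 0.1268]
tool_rot: [[-0.934, -0.356, 0.021], [-0.356, 0.934, 0.002], [-0.021, -0.006, -1.0]]
contact_force: [-4.2, 0.2, 4.1]
opening: 0.36
```

View pics/n3.png

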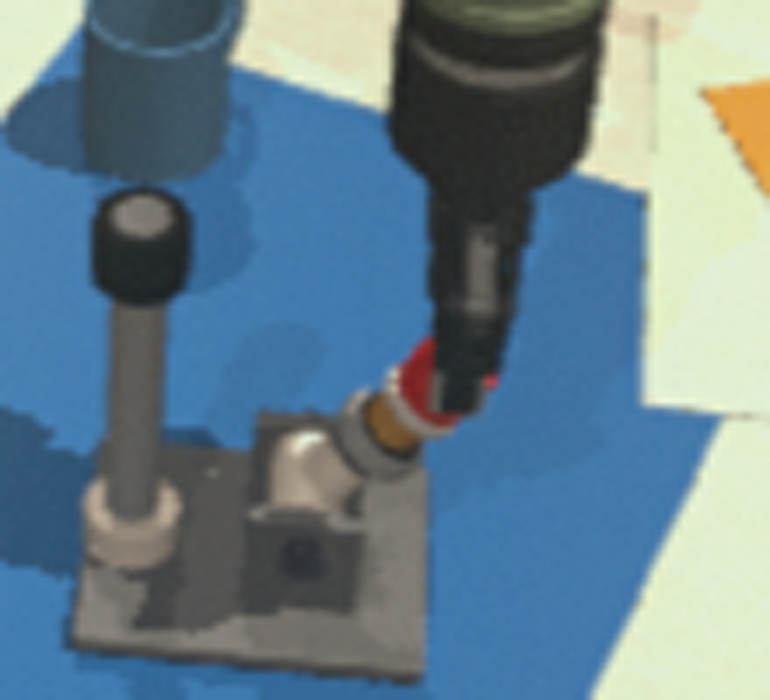

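View pics/n4.png

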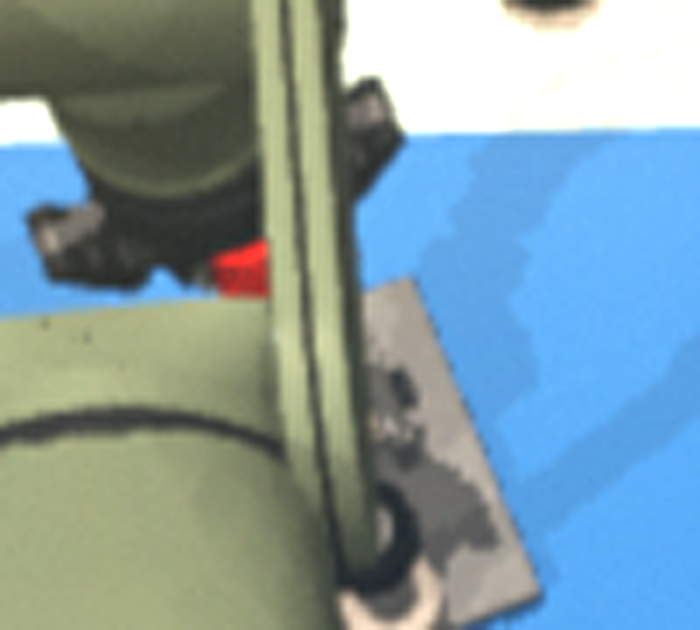

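```bash
python3 -m pendant '[[[0,0,-0.15,0],[-0.05,-0.02,-0.3,0],[-0.1,-0.03,-0.4,0],[-0.1,-0.03,-0.4,0]]]' 1 20; python3 -m pendant '[[[0,0,0,0],[0,0,0,0],[0,0,0,0],[0,0,0,0],[0,0,0,0]]]' -0.5
python3 snap.py scene 150 250 320 430 7 n5.png;python3 snap.py top 110 200 240 340 7 n6.png
```

```text
time: 29.45
tool_pos: [0.6341, 0.1382, 0.1248]
tool_rot: [[-0.934, -0.356, 0.025], [-0.356, 0.934, 0.003], [-0.025, -0.006, -1.0]]
contact_force: [-3.4, 0.7, 8.8]
opening: 0.362
time: 29.95
tool_pos: [0.6339, 0.138, 0.1243]
tool_rot: [[-0.934, -0.356, 0.025], [-0.356, 0.934, 0.003], [-0.024, -0.006, -1.0]]
contact_force: [0.3, -0.7, 1.7]
opening: 0.75
```

View pics/n5.png

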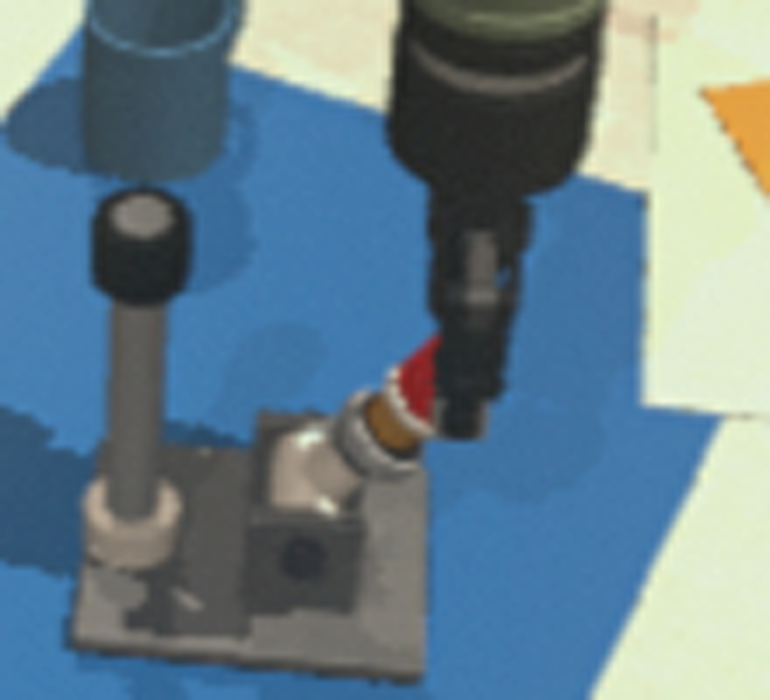

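View pics/n6.png

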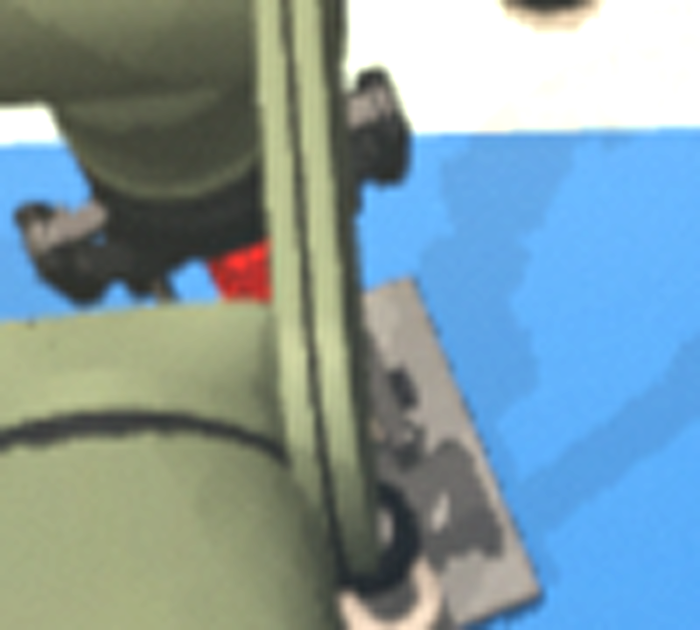

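```bash
python3 -m pendant '[[[0,0,2,0],[0,0,5,0],[0,0,9,0],[0,-3,11,0],[-1,-7.5,11,0],[-2,-12,11,0],[-4,-16.5,11,0],[-6,-20.5,11,0],[-8,-24,11,0],[-8,-24,11,0],[-8,-24,11,0]]]' -1
python3 -c "
from ov2 import *
D=[(.02,0,(0,255,0)),(.02,12,(0,255,0)),(.018,36,(255,255,255)),(.016,36,(255,0,0)),(.016,64,(255,0,0))]
ov2('q1',D);ov2('q0',[])
r=np.hstack
cv2.imwrite('pics/q.png',cv2.resize(np.vstack([r([cv2.imread('pics/q0_scene.png'),cv2.imread('pics/q0_top.png')]),r([cv2.imread('pics/q1_scene.png'),cv2.imread('pics/q1_top.png')])]),(600,600)))
"; python3 snap.py scene 90 390 180 480 2.6 q2.png;python3 snap.py top 100 280 160 480 2.5 q3.png
```

```text
time: 31.15
tool_pos: [0.5538, -0.1026, 0.2347]
tool_rot: [[-0.935, -0.354, 0.026], [-0.354, 0.935, 0.003], [-0.025, -0.006, -1.0]]
contact_force: [-1.2, 0.8, 0.6]
opening: 0.999
```

View pics/q.png

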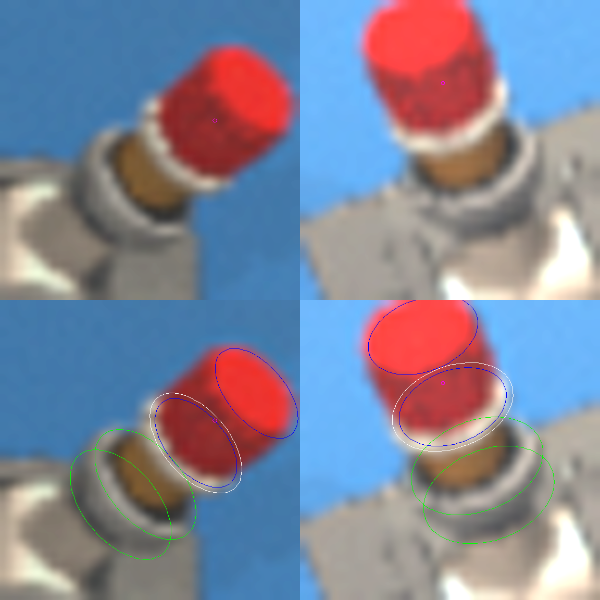

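View pics/q2.png

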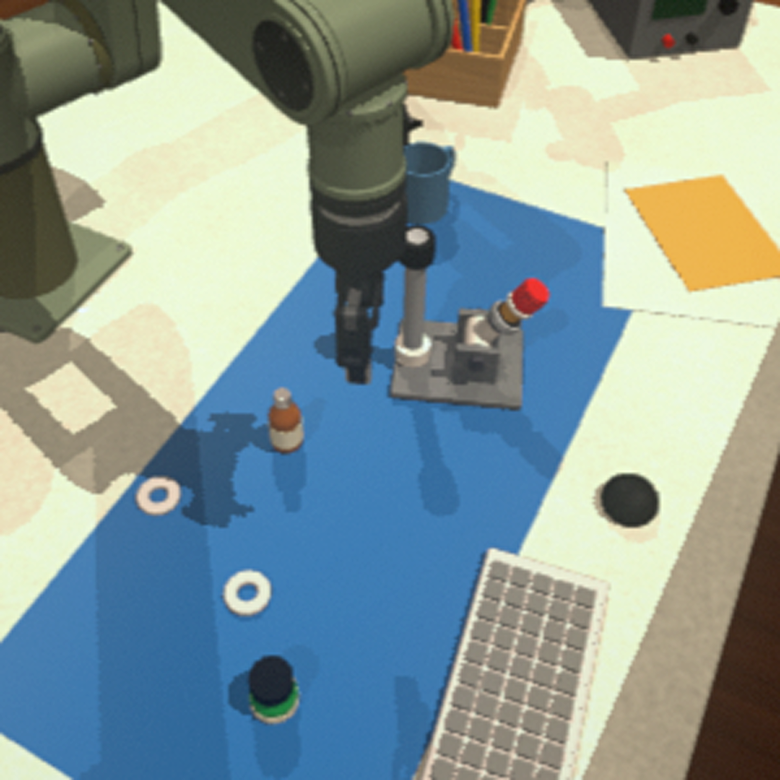

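View pics/q3.png

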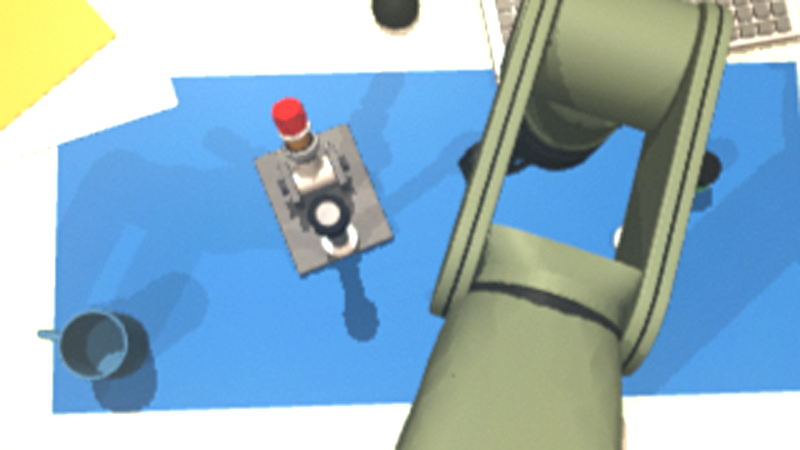

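```bash
python3 -m pendant '[[[1.5,3.5,0,0],[3.2,8,0,0],[5,12.5,0,0],[6.6,17,0,0],[8,21.3,-2,0],[8.5,24.1,-5,0],[8.5,24.1,-6.5,0],[8.5,24.1,-6.5,0],[8.5,24.1,-6.5,0]]]' 1
python3 snap.py scene 150 250 320 430 7 r1.png;python3 snap.py top 110 200 240 340 7 r2.png
```

```text
time: 32.35
tool_pos: [0.6394, 0.1398, 0.1694]
tool_rot: [[-0.933, -0.358, 0.025], [-0.358, 0.934, 0.003], [-0.024, -0.006, -1.0]]
contact_force: [0.2, -0.5, 1.1]
opening: 0.0
```

View pics/r1.png

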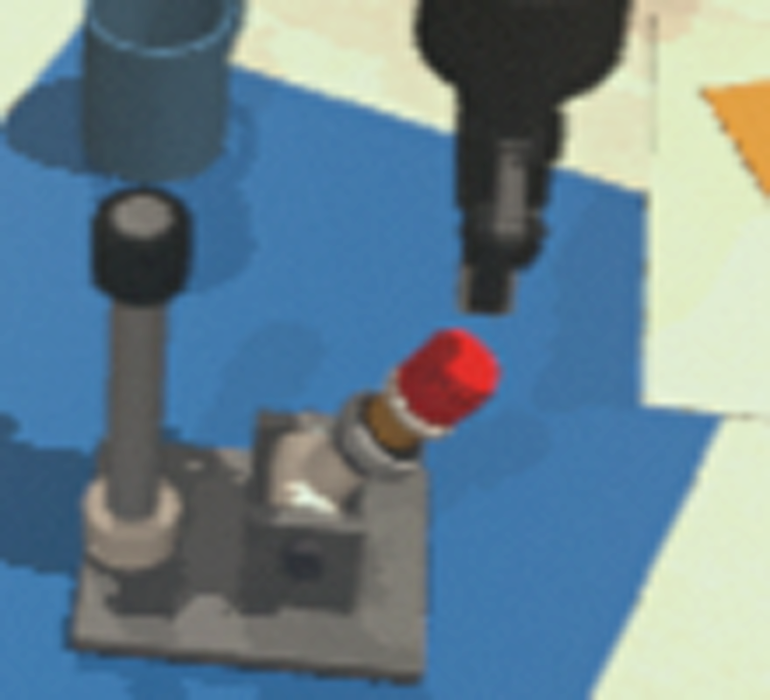

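```bash
python3 -m pendant '[[[0,0,-0.8,0],[0,-0.1,-1.6,0],[0,-0.1,-2,0],[0,-0.1,-2.2,0],[0,-0.1,-2.2,0]]]' 1;python3 -m pendant '[[[0,0,-0.15,0],[0,0,-0.3,0],[0,0,-0.4,0]]]' 1
```

```text
time: 32.95
tool_pos: [0.6402, 0.138, 0.1486]
tool_rot: [[-0.934, -0.357, 0.027], [-0.357, 0.934, 0.003], [-0.026, -0.007, -1.0]]
contact_force: [0.9, 1.0, -0.3]
opening: -0.0
time: 33.25
tool_pos: [0.6402, 0.1381, 0.1445]
tool_rot: [[-0.934, -0.357, 0.027], [-0.357, 0.934, 0.003], [-0.026, -0.007, -1.0]]
contact_force: [0.0, 0.5, 0.3]
opening: -0.0
```

```bash
python3 -m pendant '[[[0,0,-0.15,0],[0,0,-0.3,0]]]' 1;python3 -m pendant '[[[0,0,-0.1,0],[0,0,-0.2,0]]]' 1
```

```text
time: 33.45
tool_pos: [0.6406, 0.1382, 0.1419]
tool_rot: [[-0.934, -0.357, 0.028], [-0.357, 0.934, 0.003], [-0.027, -0.007, -1.0]]
contact_force: [-0.5, 0.6, 4.6]
opening: 0.002
time: 33.65
tool_pos: [0.6416, 0.1384, 0.1413]
tool_rot: [[-0.934, -0.357, 0.03], [-0.357, 0.934, 0.004], [-0.03, -0.008, -1.0]]
contact_force: [-0.7, 0.2, 7.3]
opening: 0.001
```

```bash
python3 -m pendant '[[[0,0,-0.1,0],[0,0,-0.25,0],[0,0,-0.25,0]]]' 1;python3 -m pendant '[[[0,0,1,0],[0,0,4,0],[0,-2,8,0],[-1,-6.5,8,0],[-2,-11,8,0],[-4,-15.5,8,0],[-6,-19.5,8,0],[-8,-23.5,8,0],[-8,-23.5,8,0],[-8,-23.5,8,0]]]' 1
python3 -c "
from ov2 import *
D=[(.02,0,(0,255,0)),(.02,12,(0,255,0)),(.018,36,(255,255,255)),(.016,36,(255,0,0)),(.016,64,(255,0,0))]
ov2('s1',D);ov2('s0',[])
r=np.hstack
cv2.imwrite('pics/s.png',cv2.resize(np.vstack([r([cv2.imread('pics/s0_scene.png'),cv2.imread('pics/s0_top.png')]),r([cv2.imread('pics/s1_scene.png'),cv2.imread('pics/s1_top.png')])]),(600,600)))
a=cv2.imread('pics/scene0.png').astype(int);b=arm.snapshot('scene')['frame']
t0=cv2.imread('pics/top0.png');b2=arm.snapshot('top')['frame']
cv2.imwrite('pics/fin_scene.png',b);cv2.imwrite('pics/fin_top.png',b2)
for n,(A,B,w) in {'bottle':(cv2.imread('pics/scene0.png'),b,(232,270,275,305)),'jar':(cv2.imread('pics/scene0.png'),b,(338,372,268,300)),'mug':(cv2.imread('pics/scene0.png'),b,(142,180,325,360)),'plate':(t0,b2,(170,215,260,320))}.items():
    r0,r1,c0,c1=w
    A_=np.float32(cv2.cvtColor(A[r0:r1,c0:c1],6));B_=np.float32(cv2.cvtColor(B[r0:r1,c0:c1],6))
    print(n,np.abs(A_-B_).mean(),cv2.phaseCorrelate(A_,B_))
"
```

```text
time: 33.95
tool_pos: [0.6428, 0.1386, 0.1405]
tool_rot: [[-0.934, -0.357, 0.034], [-0.357, 0.934, 0.004], [-0.033, -0.008, -0.999]]
contact_force: [0.4, 1.0, 6.7]
opening: -0.003
time: 34.95
tool_pos: [0.5623, -0.0972, 0.2205]
tool_rot: [[-0.935, -0.354, 0.033], [-0.354, 0.935, 0.005], [-0.033, -0.008, -0.999]]
contact_force: [0.3, -0.1, -0.0]
opening: -0.0
bottle 14.214912 ((-0.00032289468261836873, -0.020522436311903647), 0.6482571812470754)
jar 5.8465075 ((-0.06014656448779121, 0.06401178076124836), 0.9970872037940555)
mug 19.74436 ((0.9321669271330784, 0.41634478937425357), 0.5997279339366489)
plate 9.1029625 ((-0.02199962002423561, 0.5971209896088716), 0.9619859794334129)
```

View pics/s.png

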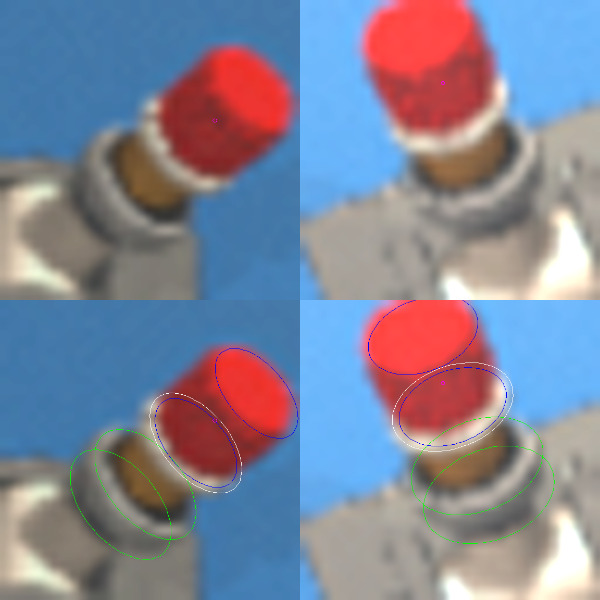

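View pics/fin_scene.png

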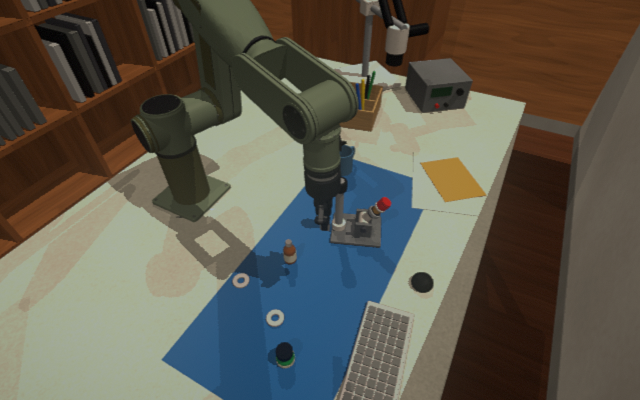

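```bash
python3 -c "
import cv2,numpy as np
a=cv2.imread('pics/top0.png',0);b=cv2.imread('pics/fin_top.png',0)
for n,(r0,r1,c0,c1) in {'mug':(218,256,172,218),'colbase':(176,202,283,302),'plateR':(165,215,295,325),'plateL':(160,215,258,275)}.items():
    t=a[r0:r1,c0:c1];m=cv2.matchTemplate(b[r0-4:r1+4,c0-4:c1+4],t,5);_,v,_,l=cv2.minMaxLoc(m);print(n,v,l[0]-4,l[1]-4,cv2.phaseCorrelate(np.float32(t),np.float32(b[r0:r1,c0:c1]),cv2.createHanningWindow((c1-c0,r1-r0),5)))
"
```

```text
mug 0.9984865784645081 0 0 ((-0.02900694384831226, 0.050354367827711854), 0.9688902020454406)
colbase 0.989599883556366 0 0 ((-0.04014206873863735, 0.4640335307008101), 0.9585015557430409)
plateR 0.9718871712684631 0 0 ((0.014663382737643005, 0.11938308428974409), 1.0014017457962037)
plateL 0.9353702068328857 0 0 ((0.004273298255737856, 0.5808584480631076), 0.7560824981442205)
```

```bash
python3 -m pendant '[[[0,0,0,0],[0,0,0,0]]]' -; python3 -c "
from cell import arm
print(arm.close_job())"
```

```text
time: 35.45
tool_pos: [0.5634, -0.0944, 0.2203]
tool_rot: [[-0.932, -0.36, 0.033], [-0.36, 0.933, 0.004], [-0.033, -0.008, -0.999]]
contact_force: [-0.4, -0.8, -0.4]
opening: 0.006
the job is handed in; nothing more can be done
None
```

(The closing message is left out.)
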